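# Set a folding tablet stand to its angle in the hinge jig

## Task

Lower the folded tablet stand gently into the pin nest of the hinge-setting jig, flat on the jig's base with its hinge end towards the sloping rest. Once it is seated, fold its back plate up and over until it lies against the rest, and leave it standing there, ready for the hinge screws to be tightened. Leave the other things on the bench where they are.

Things in the scene. Friction and masses are not known exactly. Their poses are not given: they have to be found in the camera images.
- stand: Loose white folding tablet stand, 0.7 to 1 kg, lying folded on the bench. Its foot is a weighted slab 140 mm long (x), 66 mm wide (y), 18 mm high; origin: centre of the foot's underside, z up, +x to the hinge end. Two ledge pegs at the front corners (x = -69 to -62 mm, |y| = 24 to 33 mm) reach 31 mm high. The foot is wider than the back plate above it, so it can be carried by its sides.
- back_plate (a joint): Angle of the back plate about the hinge, rad: 0 = folded down parallel to the foot, grows as the free end goes up and over; 1.92 (110 degrees) = leaning 20 degrees back from upright, where the jig's rest stops it. Starts at 0 to 0.3. Stiff friction hinge (0.22 N m): it stays where it is left, with no spring-back; about 2 N at the free end moves it.
- stand_hinge (a point): Middle of the stand's hinge axis (parallel to the stand's y), at x = +60 mm, z = 30 mm in the stand's frame; axes as the stand's. Two hinge lugs (|y| = 26 to 33 mm with screw heads, x = 49 to 71 mm, up to 41 mm high) carry the back plate between them.
- plate_grip (a point): Point in the middle of the back plate, 148 mm from the hinge axis and 12 mm from the free end. The plate (0.12 kg) is 160 mm long from the axis, 50 mm wide (y), 8 mm thick. Folded, it lies 26 to 34 mm above the foot's underside, and its last 30 mm overhang the foot's front end, so both side edges are free to grip here. Axes turn with the plate: x along it to the hinge.
- jig: Hinge-setting jig fixed to the bench: aluminium base plate 250 x 140 mm, 12 mm thick (own x = -115 to +135 mm), six upright steel locating pins and, at its +x end, a post with a sloping rest. Origin on the bench under the nest's centre, z up, +x towards the rest.
- jig_nest (a point): Centre of the pin nest, on top of the jig's base plate (12 mm above the bench), axes as the jig's. The stand's origin belongs here, its x along the jig's x. Pins 12 mm thick, 17 mm high, coned above 9 mm: at x = +-45 mm, y = +-41 mm, and at x = +-78 mm, y = 0; they leave the foot 2 mm play all round. No pins beside the foot from x = -35 to +35 mm: room for fingers.
- jig_rest (a point): Middle of the rest's black face, 36 mm wide, 55 mm long, leaning 20 degrees back from upright (top away from the nest). It stops the seated stand's plate at 110 degrees, touching it 65 to 120 mm from the hinge axis. Top of the rest 155 mm above the bench. Narrower than the plate, so fingers on the plate's side edges pass it.
- driver: Bystander: red-handled screwdriver lying on the bench, 210 mm long; origin under its middle.
- tray: Bystander: open white screw tray, 160 x 110 x 45 mm; origin under its centre.
- carton: Bystander: closed white carton, 130 x 80 x 60 mm; origin under its centre.
- bottle: Bystander: clear bottle, 60 mm thick, 150 mm high; origin under its centre.
Not all that is in view belongs to the job. What is shaped like the stand but blue is not meant.

How it is judged:
By the outcome, as a careful person would: the job done as asked, in the order asked, and still so for the second after the job is handed in, with the robot touching nothing.
It also fails if it takes over 67 s, if anything falls off the work surface, if the arm or the gripper's body presses on something with over 40 N, if the wrist force passes 120 N, or if a joint passes its speed limit or range.

## Robot

A 6-joint arm with a two-finger parallel gripper is mounted at the origin on the work surface. World frame = base frame: x ahead of the robot, y to its left, z up, the work surface at z = 0. Lengths are in m, angles in rad, forces in N, time in s.
With the tool pointing down it reaches from about 0.25 to 0.775 m from the base axis. Payload 4 kg.
Tool frame: the origin (TCP) lies between the finger pads; the fingertips stand bot.tip_extent ahead of it and the grasp point (between the pads) is the TCP (bot.tip_extent is the distance from the TCP to the fingertips, in m); z points along the fingers, y is the line along which they close (so a half turn about z gives the same grasp; the last joint's range is limited). The gripper opens to 94 mm and grips with 3 to 60 N. Pads are 16 mm wide; open, the fingers measure 119 mm over their backs; the gripper's body (75 mm by 177 mm) begins 78 mm behind the grasp point.
Start: joints at [-1.303, 0.087, 1.371, -0, 1.684, -0.103], TCP at [0.199, -0.513, 0.196] pointing down, gripper open.
Joint ranges: [-3.1, 3.1], [-0.76, 2.03], [0.27, 2.55], [-1.08, 4.22], [0.17, 2.65], [-2.57, 2.57]. Speed limits (rad/s): [2.79, 2.79, 3.14, 3.14, 3.14, 3.14].

## Interface

Orientations are given as [roll, pitch, yaw] about the fixed x, y, z axes, in that order (R = Rz(yaw) Ry(pitch) Rx(roll)).
In Python, from plant import readout, vision, order, bot gives the robot as it stands. The module is installed in compiled form; this text tells all that it offers.
- The arm moves only by the tool arm_command, never from a script. Its argument "series" is one flat list of numbers, 7 for each row, row after row: the shift along the world's x, y, z in units of 0.025 m (1.0 is 0.025 m), then the turn, a rotation vector about the world's x, y, z in units of 5 degrees (1.0 is 5 degrees), then the opening, from 0 (shut) to 1 (fully open). In form: [tx, ty, tz, rx, ry, rz, jaw, tx, ty, tz, rx, ry, rz, jaw, ...]. A call has 1 to 12 rows; each row shifts and turns the commanded pose from where the row before left it; what a row does not reach is not made up. A row lasts 1/10 s, in which the tool goes at most 50 mm and 8.59 degrees, less where a joint would pass 70% of its speed; a pose out of reach is approached as far as the arm can. A call with a number of a shift or a turn outside -1 to 1 is refused whole. A call with a gripper value outside its range is refused whole. The fingers move at their own pace and stop on an object; "squeeze" is the grip in N (left out, the last holds). Time passes only in rows, so rows that do not move let the fingers close. It gives the time, the measured TCP pose, the force, the opening and the grip force at its end, in the units of the state.
- readout.sense(): the state, without advancing time (a new reading comes with each control period).
- vision.camera(name): name is "scene" or "top" or "wrist"; returns (picture, depth): 384x512x3 uint8, red, green, blue; 384x512 float32, m along the optical axis (not along the pixel's ray), 0 where there is no reading.
- vision.camera_info(name): a dict with "camera_matrix" (3x3 intrinsics, pixels), "origin" and "orientation" of the camera in the world. Camera axes: x right, y up, looking along -z (the intrinsics and any distortion apply to the point x, -y, -z); pixel columns grow to the right and rows downward; lengths in m; the calibration is good to about 2 mm. A picture is of the moment at which its call begins: read the wrist's pose just before it. camera_info takes no time and is no camera call; for the wrist camera it gives the pose at the moment of the call.
- order.sign_off(): hands the job in; it is judged then, once.
The state is a dict: "time_s": time; "qpos": joint angles; "joint_vel": joint speeds; "effort": joint torques, N m; "tcp_pos": TCP position; "eef_rot": TCP orientation; "ft_force": force on the tool from outside, world axes, zero at the start; "moment": the same for the moment, N m; "grip_width": finger opening in m; "grip_force": force on a finger pad.
Only numpy, scipy, OpenCV 4.12 (cv2) and the standard library are available. Lean on these libraries where they do the work, as an engineer would, in place of code of your own. Each camera call takes 0.05 s, during which the arm holds its last target. There are 200 camera calls.

## Working session

There is one attempt and no reset: what is moved stays moved. The work goes in short steps, Python scripts to look and compute and a tool call to move; the robot and the scene stay as the last step left them, time stands still between calls to the robot, and variables do not carry over. Pictures are saved under pics/ and viewed, at most 10 in all, crops included, and the job is handed in when it is done.

Besides the shell and the picture viewer there is one more tool, called after "Request:" by a JSON object that holds its "op" and its "data", one argument or row to a line. arm_command: Moves the arm, as the interface text tells. Its arguments: {"type":"object","properties":{"series":{"type":"array","items":{"type":"number","minimum":-1,"maximum":1}},"squeeze":{"type":"number"}},"required":["series"]}

```bash
mkdir -p pics; cat > h.py <<'E'
import numpy as np, cv2
from scipy.spatial.transform import Rotation as R
from plant import readout, vision, order, bot
def look(n,save=None):
    i=vision.camera_info(n); im,d=vision.camera(n)
    if save: cv2.imwrite(save,im[:,:,::-1])
    return im,d,i
def rot(i):
    o=np.array(i["orientation"])
    return o if o.shape==(3,3) else R.from_euler('xyz',o).as_matrix()
def ray(i,u,v):
    K=np.array(i["camera_matrix"]); dist=i.get("distortion")
    if dist is not None: x,y=cv2.undistortPoints(np.array([[[u,v]]],float),K,np.array(dist,float))[0,0]
    else: x=(u-K[0,2])/K[0,0]; y=(v-K[1,2])/K[1,1]
    return rot(i)@np.array([x,-y,-1.])
def onz(i,u,v,z):
    r=ray(i,u,v);o=np.array(i["origin"]); return o+r*(z-o[2])/r[2]
def cloud(i,d):
    K=np.array(i["camera_matrix"]); v,u=np.mgrid[:d.shape[0],:d.shape[1]]
    p=np.stack([(u-K[0,2])/K[0,0]*d,-(v-K[1,2])/K[1,1]*d,-d],-1)
    return p@rot(i).T+np.array(i["origin"])
E
python3 - <<'E'
from h import *
for n in("top","scene"):
    im,d,i=look(n,f"pics/{n}0.png"); print(n,i)
print(bot.tip_extent, readout.sense())
E
```

```text
top {'camera_matrix': array([[388.52371113,   0.        , 256.48615293],
       [  0.        , 388.52371113, 191.25209512],
       [  0.        ,   0.        ,   1.        ]]), 'origin': array([0.36669389, 0.00556937, 1.39588393]), 'orientation': array([ 0.14928715, -0.01284963, -1.5650438 ])}
scene {'camera_matrix': array([[490.36576352,   0.        , 243.66914437],
       [  0.        , 490.36576352, 197.78142448],
       [  0.        ,   0.        ,   1.        ]]), 'origin': array([ 1.41840467, -0.59140174,  1.09088679]), 'orientation': array([ 0.80883555, -0.01264376,  0.99331525])}
0.019 {'time_s': 0.1, 'qpos': array([-1.30310549e+00,  8.79034070e-02,  1.37205647e+00,  1.56490855e-05,
        1.68356539e+00, -1.03073701e-01]), 'joint_vel': array([-0.00044137, -0.00035102, -0.00487432, -0.00053667,  0.00022359,
       -0.00117569]), 'effort': array([ 1.59794588e-03, -3.41253734e+01, -3.03300691e+01,  7.19425525e-02,
        3.04585544e-02, -1.02465826e-04]), 'tcp_pos': array([ 0.19916621, -0.51215303,  0.19463268]), 'eef_rot': array([-3.13967189e+00, -2.14320235e-04,  3.70766078e-01]), 'ft_force': array([-0.20464936,  1.05422335,  0.08581519]), 'moment': array([0.01246123, 0.05304721, 0.04214028]), 'grip_force': 0.0, 'grip_width': 0.09411983413674956}
```

View pics/top0.png

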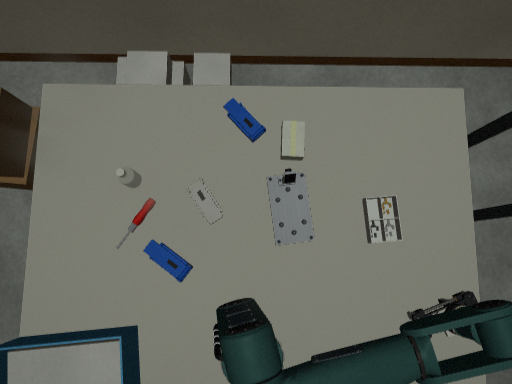

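View pics/scene0.png

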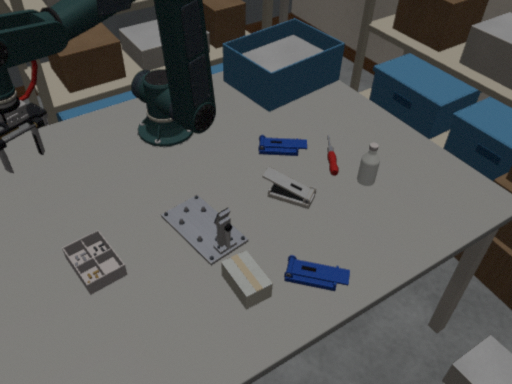

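The top view shows the jig at about (291,208), its rest at (289,177). Three things are stand-shaped: blue at (245,120), blue at (168,260) and white at (205,201). The white one fits the description. I'll confirm it in an enlarged crop.

```bash
python3 - <<'E'
from h import *
a=cv2.imread("pics/top0.png")[170:255,175:325]; b=cv2.imread("pics/scene0.png")[160:215,250:330]
a=cv2.resize(a,(600,340),interpolation=cv2.INTER_CUBIC); b=cv2.resize(b,None,fx=4,fy=4,interpolation=cv2.INTER_CUBIC)
c=np.zeros((560,600,3),np.uint8); c[:340]=a; c[340:560,:320]=b; cv2.imwrite("pics/crop1.png",c)
im,d,i=look("top"); P=cloud(i,d)
np.savez("top.npz",im=im,P=P)
z=P[...,2]
print("bench z",np.median(z[200:230,330:350]))
reg=np.zeros(z.shape,bool); reg[165:255,255:330]=1
m=reg&(z>.007)&(z<.02); 
q=P[m][:,:2]; r=cv2.minAreaRect(q.astype(np.float32)); print("jig base",m.sum(),r,np.median(z[m]))
m=reg&(z>.08); print("rest",m.sum(),P[m].mean(0),P[m].max(0))
reg[:]=0; reg[170:230,180:232]=1
m=reg&(z>.008); r=cv2.minAreaRect(P[m][:,:2].astype(np.float32)); print("stand",m.sum(),r,P[m][:,2].min(),P[m][:,2].max())
np.set_printoptions(linewidth=250,precision=0,suppress=True)
print((z*1000)[174:228:2,184:228:2].round())
E
```

```text
bench z -0.0003140864741447702
jig base 2367 ((0.5036342144012451, -0.13858336210250854), (0.26305973529815674, 0.2904660999774933), 88.11079406738281) 0.011940299847167157
rest 179 [ 0.57869057 -0.10247234  0.28544438] [0.6373269  0.00556937 1.39588393]
stand 821 ((0.4831322133541107, 0.12576016783714294), (0.29954373836517334, 0.14929291605949402), 19.41681480407715) 0.008293387929267704 1.3958839276501278
[[  -1.   -1.   -2.   -6.    1.   -2.   -3.   -2.   -1.   -1.    1.    4.   -2.   -1.    1.    2.    3.    2.    5.    3.    1.    2.]
 [   1.   -1.    0.    6.    5.    3.   -8.    7.    1.    2.   -6.    1.    0.   -3.   -3.   -3.   -3.    4.    5.   -3.   -5.   -1.]
 [   1.   -2.   -5.    2.    2.    1.    3.   -0.   34.   -2.    5.    1.   -1.   -1.   -2.  -10.   -5.   -2.    4.   -2.   -3.   -8.]
 [   0.   -4.   -3.    5.   -0.   -0.   -5.   36.   34.   32.    0.    0.    5.   -4.   -3.   -2.   -1.    1.    0.    4.   -2.   -1.]
 [   2.    1.    1.    0.    1.   -1.   36.   33.   42.   39.   -2.   -1.   -0.   -0.    3.    2.    0.    1.    3.   -1.   -0.   -2.]
 [  -4.    5.
[... 2257 characters left out ...]
  76.   79.   -3.    7.]
 [   5.   -4.    1.   -6.   -2.   -4.    0.    3.    1.   -2.   -1.   29.   70.   72.   73.   73.   73.   78.   73.    2.   -2.    0.]
 [   1.    0.   -6.   -4.    3.   -3.    1.   -0.    4.   -2.   -0.   30.   75.   72.   75.   79.   73.    4.   -2.   -2.   -1.    1.]
 [  -4.    3.   -4.    1.    2.   -7.    3.   -3.    7.    2.   -0.   -1.    2.   80.   74.   72.   -3.   -0.   -1.    3.   -4.    1.]
 [  -2.   -5.   -1.   -1.   -1.   -2.   -4.    0.   -2.   -1.    3.   -3.    3.   69.    1.   -4.   -2.   -2.   -1.   -5.   -4.   -3.]
 [   4.    3.    0.    3.   -2.    3.    3.    1.   -4.    6.   -5.   -1.    2.   -1.   -0.   -1.    7.   -2.    2.    3.    0.   -1.]]
```

View pics/crop1.png

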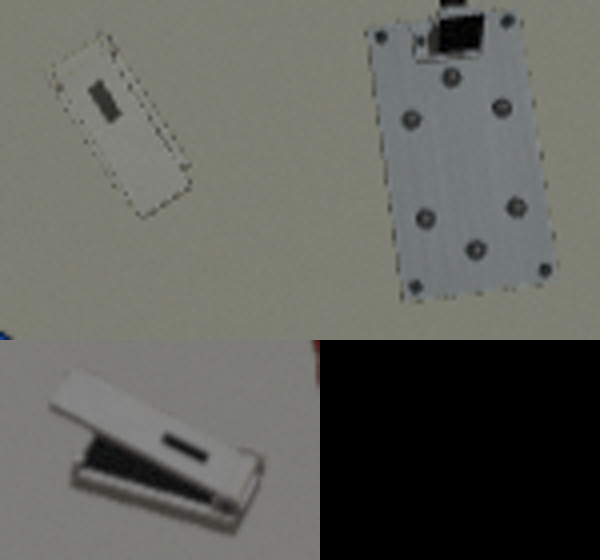

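The crop confirms it: the white folding stand has its hinge end up-left at crop (80,55) and its plate slightly open. The jig has six pins and the rest is at (460,33). Next I'll work out coarse poses.

```bash
python3 - <<'E'
from h import *
i=vision.camera_info("top")
c=[(452,77),(411,119),(502,107),(426,218),(516,207),(476,250)]
p=np.array([onz(i,175+u/4,170+v/4,.029)[:2] for u,v in c]); m=np.array([[78,0],[45,41],[45,-41],[-45,41],[-45,-41],[-78,0]])/1e3
mc=m-m.mean(0);pc=p-p.mean(0); H=mc.T@pc; th=np.arctan2(H[0,1]-H[1,0],H[0,0]+H[1,1])
print("jig",p.mean(0)-0,np.degrees(th))
P=np.load("top.npz")["P"]; Q=P[170:232,180:232].reshape(-1,3); Q=Q[(Q[:,2]>.009)&(Q[:,2]<.1)]
r=cv2.minAreaRect(Q[:,:2].astype(np.float32)); print("stand all",r)
T=Q[Q[:,2]>.03]; r=cv2.minAreaRect(T[:,:2].astype(np.float32)); print("plate",r, T.mean(0))
w=vision.camera_info("wrist"); s=readout.sense(); M=R.from_euler('xyz',s["eef_rot"]).as_matrix()
print("wrist rel", M.T@(np.array(w["origin"])-s["tcp_pos"]), M.T@rot(w), w["camera_matrix"])
E
```

```text
jig [ 0.50397804 -0.13307142] 7.6295285643976865
stand all ((0.5326614379882812, 0.17261551320552826), (0.1658814251422882, 0.07004821300506592), 33.39188003540039)
plate ((0.5343649387359619, 0.16956213116645813), (0.16528747975826263, 0.06420210748910904), 34.598594665527344) [0.53216625 0.1698692  0.0546948 ]
wrist rel [ 6.87472273e-02  1.07838206e-04 -1.88118064e-01] [[-4.76035124e-04  9.71298756e-01  2.37862357e-01]
 [ 9.99999851e-01  3.98850472e-04  3.72619221e-04]
 [ 2.67053072e-04  2.37862499e-01 -9.71298801e-01]] [[277.92344514   0.         256.33744582]
 [  0.         277.92344514 191.4704865 ]
 [  0.           0.           1.        ]]
```

Request:
{"op": "arm_command", "data": {
  "series": [0.5,0.96,0.1,0,0,-0.18,1,0.5,0.96,0.1,0,0,-0.18,1,0.5,0.96,0.1,0,0,-0.18,1,0.5,0.96,0.1,0,0,-0.18,1,0.5,0.96,0.1,0,0,-0.18,1,0.5,0.96,0.1,0,0,-0.18,1,0.5,0.96,0.1,0,0,-0.18,1,0.5,0.96,0.1,0,0,-0.18,1,0.5,0.96,0.1,0,0,-0.18,1,0.5,0.96,0.1,0,0,-0.18,1,0.5,0.96,0.1,0,0,-0.18,1,0.5,0.96,0.1,0,0,-0.18,1]
}}

```text
time_s: 1.35
tcp_pos: [0.3495, -0.2235, 0.2255]
eef_rot: [-3.141, 0.0, 0.182]
ft_force: [1.4, 0.1, 0.3]
grip_width: 0.0939
grip_force: 0.0
```

Request:
{"op": "arm_command", "data": {
  "series": [0.5,0.96,0,0,0,-0.18,1,0.5,0.96,0,0,0,-0.18,1,0.5,0.96,0,0,0,-0.18,1,0,0,0,0,0,0,1,0,0,0,0,0,0,1]
}}

```text
time_s: 1.85
tcp_pos: [0.3866, -0.1526, 0.2254]
eef_rot: [3.141, 0.001, 0.137]
ft_force: [-0.4, -0.5, 0.9]
grip_width: 0.0942
grip_force: 0.0
```

```bash
python3 - <<'E'
from h import *
print(readout.sense()["tcp_pos"])
im,d,i=look("wrist","pics/w1.png"); np.savez("w1.npz",im=im,d=d,o=i["origin"],r=i["orientation"])
E
```

```text
[ 0.38660944 -0.15255063  0.22543817]
```

View pics/w1.png

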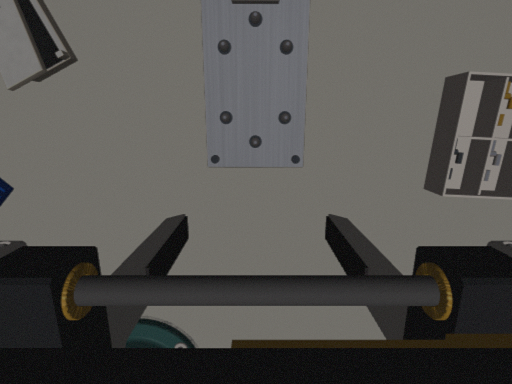

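The wrist view shows the six pins at (255,18), (224,46), (287,46), (226,117), (285,117) and (255,141). I'll fit the jig pose by choosing the pin height at which the pattern scale is true.

```bash
cat >> h.py <<'E'
MP=np.array([[78,0],[45,41],[45,-41],[-45,41],[-45,-41],[-78,0]])/1e3
def fit2(m,p):
    a=m-m.mean(0);b=p-p.mean(0); H=a.T@b; th=np.arctan2(H[0,1]-H[1,0],H[0,0]+H[1,1])
    c,s=np.cos(th),np.sin(th); Rm=np.array([[c,-s],[s,c]]); q=a@Rm.T
    return p.mean(0)-Rm@m.mean(0),th,(q*b).sum()/(q*q).sum(),np.linalg.norm(q-b,axis=1)
E
python3 - <<'E'
from h import *
D=np.load("w1.npz"); i=vision.camera_info("wrist"); i["origin"]=D["o"]; i["orientation"]=D["r"]
g=cv2.cvtColor(D["im"],cv2.COLOR_RGB2GRAY)
cs=[]
for u,v in [(255,18),(224,46),(287,46),(226,117),(285,117),(255,141)]:
    w=g[v-13:v+14,u-13:u+14].astype(float); bg=np.median(w); k=np.clip(bg-15-w,0,25)
    y,x=np.mgrid[v-13:v+14,u-13:u+14]; cs.append(((x*k).sum()/k.sum(),(y*k).sum()/k.sum()))
print(np.round(cs,1))
for z in (.012,.017,.022,.027):
    p=np.array([onz(i,u,v,z)[:2] for u,v in cs]); t,th,s,e=fit2(MP,p); print(z,t,np.degrees(th),s,np.round(e*1e3,1))
m=(cv2.cvtColor(D["im"],cv2.COLOR_RGB2HSV)); print("base edge rows at col 255", g[155:180,240].astype(int))
for v in (60,100,150):
    r=np.array(cv2.GaussianBlur(g,(3,3),0)[v],int); dr=np.diff(r); print(v,np.argmax(np.abs(dr[190:218]))+190,np.argmax(np.abs(dr[295:320]))+295, m[v,195],m[v,215])
E
```

```text
[[255.   18.8]
 [224.   46.8]
 [286.   46.8]
 [225.7 117.1]
 [284.2 117.2]
 [254.9 141.1]]
0.012 [ 0.50711636 -0.13416005] 7.708699654914857 0.9968698490565376 [0.2 0.3 0.2 0.2 0.2 0.2]
0.017 [ 0.50646605 -0.13427312] 7.70869965491486 0.9844562084041949 [1.2 1.  0.9 1.  1.  1.2]
0.022 [ 0.50581575 -0.13438619] 7.708699654914857 0.9720425677518524 [2.2 1.8 1.7 1.7 1.7 2.2]
0.027 [ 0.50516544 -0.13449927] 7.708699654914854 0.95962892709951 [3.1 2.5 2.4 2.5 2.5 3.1]
base edge rows at col 255 [106 106 107 107 109 108 106 106 105 106 106 102  89 108 111 112 110 110
 113 110 110 109 110 112 110]
60 201 297 [ 19  18 114] [120  14 112]
100 191 307 [ 26  18 111] [110  14 112]
150 205 299 [ 20  20 114] [110   7 108]
```

Request:
{"op": "arm_command", "data": {
  "series": [0.2,0.88,-0.04,0,0,0.43,1,0.2,0.88,-0.04,0,0,0.43,1,0.2,0.88,-0.04,0,0,0.43,1,0.2,0.88,-0.04,0,0,0.43,1,0.2,0.88,-0.04,0,0,0.43,1,0.2,0.88,-0.04,0,0,0.43,1,0.2,0.88,-0.04,0,0,0.43,1,0.2,0.88,-0.04,0,0,0.43,1,0.2,0.88,-0.04,0,0,0.43,1,0.2,0.88,-0.04,0,0,0.43,1,0.2,0.88,-0.04,0,0,0.43,1,0.2,0.88,-0.04,0,0,0.43,1]
}}

```text
time_s: 3.1
tcp_pos: [0.4472, 0.1108, 0.2135]
eef_rot: [3.141, 0.0, 0.585]
ft_force: [0.3, -0.8, -0.2]
grip_width: 0.094
grip_force: 0.0
```

Request:
{"op": "arm_command", "data": {
  "series": [0,0,0,0,0,0,1,0,0,0,0,0,0,1,0,0,0,0,0,0,1]
}}

```text
time_s: 3.4
tcp_pos: [0.4468, 0.11, 0.2137]
eef_rot: [3.141, 0.0, 0.583]
ft_force: [-0.1, -1.4, 0.8]
grip_width: 0.094
grip_force: 0.0
```

```bash
python3 - <<'E'
from h import *
s=readout.sense(); print(s["tcp_pos"],s["eef_rot"])
im,d,i=look("wrist"); np.savez("w2.npz",im=im,d=d,o=i["origin"],r=i["orientation"])
cv2.imwrite("pics/w2.png",cv2.resize(im[0:200,150:360,::-1],None,fx=3,fy=3,interpolation=cv2.INTER_CUBIC)[:600])
np.set_printoptions(linewidth=250,precision=0,suppress=True)
P=cloud(i,d); print((P[0:170:6,200:312:5,2]*1000))
D=np.load("w1.npz"); i["origin"]=D["o"]; i["orientation"]=D["r"]; P=cloud(i,D["d"]); print("base z w1",np.median(P[60:110,240:272,2])*1e3,"bench",np.median(P[100:160,320:400,2])*1e3)
p=onz(i,255,166.5,.012)[:2]; th=np.radians(7.7); print("jig x of edge mm", 1e3*(p-[.5068,-.1342])@[np.cos(th),np.sin(th)])
E
```

```text
[0.44684202 0.10999805 0.21372175] [3.14096813e+00 4.36283146e-04 5.83244178e-01]
[[ -1.  -1.  -2.  -2. 402.  -1.   0.  -2.  -1.   1.  -1.  -1.   0.  -1.  -1.   1.  -1.  -1.  -1.  -0.  -1.  -1.   0.]
 [  0.  -1.  -1.  -0.  -1.  -1.   0.  -0.  -1.  -1.  -3.  -1.  -2.  -1.  -0.  -1.  -1.  -3.  -1.  -0.   0.  -1.   1.]
 [ -2.  -1.  -1.  -0.  -2.  -1.   1.  -2.   0.  -1.  -2.  -0.   0.  -1.   0.  -0.  -1.  -1.  -2.  -1.  -1.   1.  -2.]
 [ -2.  -0.  -3.  -0.  -2.  -0.  -0.  -1.  -3.  -1.  -2.  -1.  -1.  -1.  -1.  -1.  -1.  -1.  -1.  -1.  -2.   0.  -1.]
 [ -1.   1.  -1.   0.  -1.  -0.  40.  36.  35.  38.  34.  36.  35.  36.  36.  35.  40.  -0.  -1.  -1.  -1.   0.  -2.]
 [ -1.  -1.  -2.  -0.  -0.   1.  41.  35.  38.  36.  38.  38.  38.  37.  36.  37.  38.   1.  -0.   0.  -1.  -1.  -2.]
 [ -1.  -0.  -0.  -1.  -1.  -0.  35.  36.  36.  35.  35.  34.  37.  36.  36.  36.  35.  -0.   0.  -0.   1.  -1.  -1.]
 [ -3.  -1.  -1.  -1.   0.  -2.  17.  34.  39.  37.  38.  37.  38.  38.  38.  37.  25.  -1.  -1.  -2.   1.  -1.  -0.]
 [ -0.  -1.  -2.  -1.  -0.  -1.  16.  39.  40.  40.  40.  40.  41.  38.  4
[... 1796 characters left out ...]
.  -1.  -1.  -1.]
 [  0.  -2.  -1.  -2.  -0.  -2.  -1.  70.  71.  71.  71.  70.  70.  72.  70.  70.  -1.  -1.  -1.  -1.  -1.  -1.  -2.]
 [ -0.  -0.  -2.  -1.  -2.  -0.  -2.  73.  74.  72.  73.  73.  72.  74.  71.  72.  -0.  -0.  -1.  -0.  -2.  -2.  -1.]
 [  0.  -1.   0.  -0.  -1.   0.  -0.  75.  75.  75.  74.  74.  74.  74.  76.  74.  -1.  -1.  -2.  -0.  -1.  -1.   0.]
 [ -1.   0.  -1.  -0.  -3.  -1.  -1.  -1.  70.  71.  70.  72.  72.  71.  70.  -0.  -0.  -0.  -1.  -2.  -2.  -2.  -1.]
 [ -0.  -0.  -2.   0.  -2.  -1.  -0.  -1.  -1.  -1.  -0.  -1.  -2.  -2.  -2.  -0.   0.   1.   0.   1.  -0.  -2.  -0.]]
base z w1 11.152873749786242 bench -0.9593394699082269
jig x of edge mm -113.93813731069571
```

View pics/w2.png

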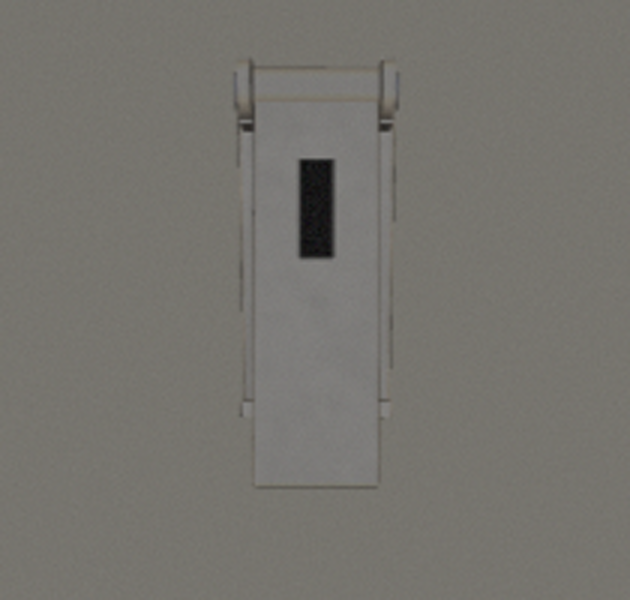

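The crop shows the stand symmetric about crop column 317, with the lugs at row 60–120, the plate end at row 487 and the front pegs at (247,408) and (385,408). I'll compute the stand's pose from these.

```bash
python3 - <<'E'
from h import *
D=np.load("w2.npz"); i=vision.camera_info("wrist"); i["origin"]=D["o"]; i["orientation"]=D["r"]
f=lambda c,r,z: onz(i,150+(c+.5)/3-.5,(r+.5)/3-.5,z)[:2]
s=readout.sense(); yaw=s["eef_rot"][2]
pk=(f(246,401,.031)+f(385,401,.031))/2
l=(f(242.5,122,.041)+f(386,122,.041))/2
a=f(317,487,.0755)-0; b=f(317,100,.036)
print("yaw tool",np.degrees(yaw),"plate axis yaw",np.degrees(np.arctan2(*(b-a)[::-1])))
e=np.array([np.cos(yaw),np.sin(yaw)]);n=np.array([-e[1],e[0]]); t=s["tcp_pos"][:2]
for nm,p in (("peg back",pk),("lug rear",l),("plate end",a),("bar",b),("footL",f(241,250,.018)),("footR",f(393,250,.018)),("lugtopfar",f(317,61,.036))): print(nm,p,"rel tcp mm",1e3*(p-t)@e,1e3*(p-t)@n)
P=cloud(i,D["d"]); Q=P[30:165,238:275].reshape(-1,3); Q=Q[(Q[:,2]>.04)&(Q[:,2]<.09)]
x=(Q[:,:2]-t)@e; k=np.polyfit(x,Q[:,2],1); k=np.polyfit(x[abs(np.polyval(k,x)-Q[:,2])<.004],Q[:,2][abs(np.polyval(k,x)-Q[:,2])<.004],1); print("plate angle",np.arctan(-k[0]),"height at x0",k[1])
E
```

```text
yaw tool 33.4192079681384 plate axis yaw 33.38501909702932
peg back [0.49258586 0.14240799] rel tcp mm 55.99509025488655 1.7665632565603169
lug rear [0.58239556 0.20196689] rel tcp mm 163.75864426829614 2.0145485680040633
plate end [0.46666058 0.12441292] rel tcp mm 24.445234043909323 1.0253576193541913
bar [0.59069872 0.20615448] rel tcp mm 172.99534327641865 0.9367165155288647
footL [0.52789949 0.20425352] rel tcp mm 119.53216353587977 33.93740170442934
footR [0.56408542 0.14935952] rel tcp mm 119.50177140261064 -31.810392847391707
lugtopfar [0.60224597 0.21375099] rel tcp mm 186.81726768824117 0.9174797351584133
plate angle 0.27330781226480577 height at x0 0.08344616837242218
```

Request:
{"op": "arm_command", "data": {
  "series": [0.78,0.524,-0.6,0,0,0,1,0.78,0.524,-0.6,0,0,0,1,0.78,0.524,-0.6,0,0,0,1,0.78,0.524,-0.6,0,0,0,1,0.78,0.524,-0.6,0,0,0,1,0,0,-0.6,0,0,0,1,0,0,-0.8,0,0,0,1,0,0,-0.8,0,0,0,1,0,0,-0.8,0,0,0,1,0,0,-0.7,0,0,0,1,0,0,-0.6,0,0,0,1,0,0,-0.36,0,0,0,1]
}}

```text
time_s: 4.65
tcp_pos: [0.5432, 0.1758, 0.0208]
eef_rot: [-3.141, 0.002, 0.584]
ft_force: [0.1, 0.4, -0.9]
grip_width: 0.0941
grip_force: 0.0
```

Request:
{"op": "arm_command", "data": {
  "series": [0,0,0,0,0,0,1,0,0,0,0,0,0,1]
}}

```text
time_s: 4.85
tcp_pos: [0.5446, 0.1767, 0.0228]
eef_rot: [3.141, -0.001, 0.585]
ft_force: [-0.4, 0.6, -0.6]
grip_width: 0.094
grip_force: 0.0
```

Request:
{"op": "arm_command", "data": {
  "series": [0,0,0,0,0,0,0.5,0,0,0,0,0,0,0.5,0,0,0,0,0,0,0.5,0,0,0,0,0,0,0.5,0,0,0,0,0,0,0.5,0,0,0,0,0,0,0.5],
  "squeeze": 40
}}

```text
time_s: 5.45
tcp_pos: [0.5445, 0.1766, 0.0223]
eef_rot: [3.141, -0.0, 0.586]
ft_force: [0.9, -1.9, -2.7]
grip_width: 0.0499
grip_force: 20.8
```

Request:
{"op": "arm_command", "data": {
  "series": [0,0,0.2,0,0,0,0.5,0,0,0.4,0,0,0,0.5,0,0,0.4,0,0,0,0.5,0,0,0,0,0,0,0.5,0,0,0,0,0,0,0.5]
}}

```text
time_s: 5.95
tcp_pos: [0.5456, 0.1775, 0.0485]
eef_rot: [3.141, -0.004, 0.586]
ft_force: [1.4, 0.3, -2.9]
grip_width: 0.0493
grip_force: 40.0
```

The width reads 49 mm, not 66, so it may be holding the plate. I'll look.

```bash
python3 - <<'E'
from h import *
a,_,_=look("wrist"); b,_,_=look("scene")
c=cv2.resize(a[:,:,::-1],(440,330)); e=cv2.resize(b[130:220,240:350,::-1],(330,270),interpolation=cv2.INTER_CUBIC)
o=np.zeros((330,790,3),np.uint8); o[:,:440]=c; o[:270,450:780]=e; cv2.imwrite("pics/g1.png",o)
print(readout.sense())
E
```

```text
{'time_s': 6.05, 'qpos': array([2.15372793e-01, 2.10267883e-01, 1.52847384e+00, 6.53813468e-04,
       1.39905142e+00, 1.20054716e+00]), 'joint_vel': array([-0.0006081 ,  0.00132006,  0.00114047, -0.00024793,  0.00114107,
       -0.00065014]), 'effort': array([-5.38653564e-01, -3.84966481e+01, -2.82447803e+01, -3.26578785e-01,
        5.74877746e-01, -1.84917497e-02]), 'tcp_pos': array([0.54568275, 0.17755298, 0.04845022]), 'eef_rot': array([ 3.14081875, -0.00377526,  0.58551291]), 'ft_force': array([ 1.86130993,  1.81760203, -1.96000649]), 'moment': array([ 0.21511447, -0.31121625, -0.00454453]), 'grip_force': 39.99917149543762, 'grip_width': 0.050027240520713036}
```

View pics/g1.png

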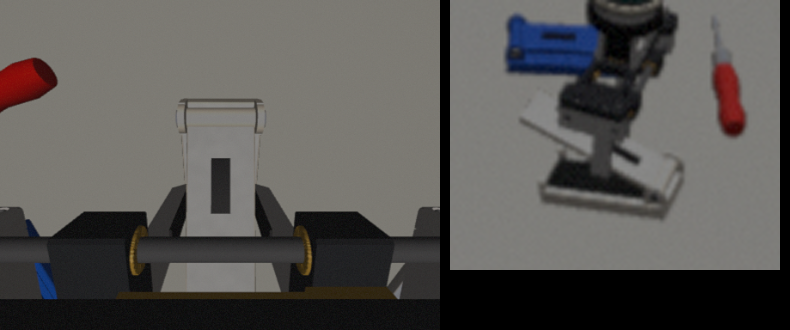

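```bash
python3 - <<'E'
from h import *
im,d,i=look("wrist"); P=cloud(i,d)
np.set_printoptions(linewidth=250,precision=0,suppress=True)
print("rows,cols 176..336 step5"); print((P[106:270:6,176:340:5,2]*1000))
E
```

```text
rows,cols 176..336 step5
[[  0.  -2.  -1.  -1.  -1.  -0.  -2.  -1.  -2.  -1.  -1.  -1.  -1.  -1.  -1.  -2.  -1.  -2.  -1.  -0.  -1.  -2.  -1.  -1.   0.  -1.  -1.  -1.  -1.  -1.  -1.  -1.  -1.]
 [ -1.  -2.  -1.   0.  -1.  -2.  -1.   0.  -1.  -1.  -1.  -0.  -1.   0.  -0.  -1.  -0.  -1.  -2.   0.   0.  -1.  -1.  -1.  -1.  -3.  -2.  -1.  -1.  -1.  -1.  -0.  -0.]
 [ -1.  -1.  -0.  -2.  -1.  -1.   0.  55.  53.  42.  43.  42.  42.  43.  42.  42.  42.  44.  43.  43.  43.  44.  44.  43.  46.  55.  -2.  -1.  -1.  -1.  -1.  -0.  -0.]
 [ -1.  -1.  -1.  -1.  -0.  -0.  -1.  60.  55.  44.  44.  43.  45.  45.  44.  44.  44.  44.  44.  44.  43.  44.  44.  44.  48.  61.  61.  -1.  -1.  -1.  -0.  -1.  -1.]
 [ -1.  -0.  -2.  -1.  -1.  -1.  63.  64.  55.  61.  62.  61.  61.  61.  61.  61.  61.  60.  61.  61.  62.  61.  62.  61.  62.  63.  64.  -1.  -0.  -1.  -1.  -1.  -0.]
 [ -1.  -0.  -2.  -0.  -2.  -1.  65.  67.  56.  62.  62.  63.  62.  61.  62.  63.  61.  63.  62.  62.  63.  63.  63.  63.  62.  66.  66.  -0.  -2.  -1.  -1.   0.  -2.]
 [ -1.  -1.  -1.   0.   0.   0.  65.  66.  57.  63.  62.  62.  62. 
[... 2929 characters left out ...]
. 106. 106. 107.  -2.  -1.]
 [ -2. 113. 113. 113. 113. 113. 110.  98.  81.  79.  80.  78.  79.  78.  79.  79.  78.  79.  80.  79.  77.  78.  78.  80.  78.  95. 109. 113. 112. 113. 113. 114.  -1.]
 [ -1. 119. 120. 119. 119. 117. 113.  97.  -2.  80.  79.  80.  80.  79.  80.  79.  80.  80.  80.  80.  80.  79.  80.  81.  78.  95. 110. 116. 119. 120. 119. 120. 118.]
 [124. 126. 126. 125. 125. 122. 112. 100.  -1.  80.  80.  81.  80.  80.  82.  81.  80.  80.  82.  81.  81.  81.  80.  80.  80.  96. 111. 122. 125. 125. 125. 124. 125.]
 [131. 130. 131. 130. 127. 125. 113.  99.  -2.  82.  82.  81.  81.  82.  82.  81.  82. 237.  82.  82.  83.  82.  81.  81.  81.  -1. 112. 121. 127. 131. 130. 130. 130.]]
```

```bash
python3 - <<'E'
from h import *
np.set_printoptions(linewidth=200,precision=0,suppress=True)
i=vision.camera_info("wrist")
Rr=np.array([[-4.76e-04,.971299,.237862],[1,4e-4,3.7e-4],[2.67e-4,.2378625,-.971299]]); o=np.array([.068747,.000108,-.188118])
K=np.array(i["camera_matrix"])
def tool(d):
    v,u=np.mgrid[:384,:512]; return np.stack([(u-K[0,2])/K[0,0]*d,-(v-K[1,2])/K[1,1]*d,-d],-1)@Rr.T+o
T=tool(np.load("w1.npz")["d"])*1e3
print("w1 open: left finger col 175, right 340"); 
for v in range(206,300,8): print(v,T[v,180],T[v,335],T[v,165])
im,d,_=look("wrist"); T=tool(d)*1e3
print("now")
for v in range(204,290,7): print(v,T[v,198],T[v,208],T[v,214],T[v,256],T[v,304])
s=readout.sense(); print(s["grip_width"],s["tcp_pos"],s["ft_force"])
E
```

```text
w1 open: left finger col 175, right 340
206 [ -56. -119.  227.] [-56. 122. 226.] [ -56. -143.  227.]
214 [ -69. -120.  227.] [-69. 123. 227.] [ -69. -143.  226.]
222 [  8. -48. -22.] [  9.  49. -25.] [  9. -57. -25.]
230 [  6. -46. -29.] [  6.  47. -31.] [ 10. -52. -39.]
238 [  0. -47. -29.] [  2.  47. -34.] [  9. -49. -50.]
246 [ -4. -47. -31.] [ -3.  47. -33.] [  8. -47. -56.]
254 [-138. -125.  228.] [ -7.  47. -36.] [  4. -47. -57.]
262 [-152. -125.  228.] [-152.  129.  227.] [ -1. -47. -57.]
270 [-166. -126.  226.] [-167.  130.  227.] [ -4. -47. -59.]
278 [  28.  -21. -120.] [  28.   22. -120.] [  28.  -25. -121.]
286 [  27.  -20. -123.] [  27.   21. -122.] [  27.  -24. -123.]
294 [  25.  -20. -123.] [  25.   21. -124.] [  25.  -24. -124.]
now
204 [ -1. -52.  49.] [ -1. -43.  50.] [  9. -33.  17.] [ 20.  -0. -21.] [-1. 42. 49.]
211 [ -8. -52.  50.] [ -7. -43.  49.] [ -8. -38.  50.] [ 16.  -0. -22.] [-8. 43. 50.]
218 [-14. -53.  50.] [ 10. -31. -18.] [  9. -27. -17.] [ 12.  -0. -24.] [  9.  31. -17.]
225 [  9. -35. -30.] [ 10. -29. -32.] [  8. -26. -27.] [  8.  -0. -26.] [  9.  29
[... 183 characters left out ...]
.]
246 [  9. -29. -60.] [  8. -25. -57.] [ -0. -25. -39.] [ -5.  -0. -29.] [  7.  25. -54.]
253 [ 10. -27. -68.] [  5. -24. -59.] [ -5. -25. -39.] [ -9.  -0. -30.] [  3.  25. -54.]
260 [  9. -26. -75.] [  1. -25. -58.] [-56. -40.  50.] [-13.  -0. -31.] [ -0.  25. -56.]
267 [  8. -25. -78.] [ -3. -25. -59.] [-63. -40.  50.] [-17.  -0. -33.] [ -4.  25. -56.]
274 [  5. -25. -80.] [ -6. -25. -60.] [-70. -40.  49.] [-21.  -0. -35.] [ -7.  25. -58.]
281 [  28.  -16. -122.] [  27.  -13. -121.] [  28.  -11. -122.] [  28.   -0. -122.] [  28.   13. -123.]
288 [  26.  -16. -122.] [  27.  -13. -123.] [  26.  -11. -123.] [  27.   -0. -124.] [  26.   13. -122.]
0.04921888621177356 [1. 0. 0.] [ 2.  3. -1.]
```

The stand is still intact, but the fingers hold the plate. Depth shows the fingertips end about 18 mm *behind* the reported TCP, so the true grasp point lies about 38 mm behind it. I'll set the stand back down, release, and regrip lower.

Request:
{"op": "arm_command", "data": {
  "series": [0,0,-0.25,0,0,0,0.5,0,0,-0.25,0,0,0,0.5,0,0,-0.25,0,0,0,0.5,0,0,-0.25,0,0,0,0.5,0,0,0,0,0,0,0.5,0,0,0,0,0,0,0.5]
}}

```text
time_s: 6.75
tcp_pos: [0.5435, 0.1763, 0.0214]
eef_rot: [-3.141, 0.002, 0.585]
ft_force: [0.7, -1.0, -2.5]
grip_width: 0.0498
grip_force: 40.0
```

Request:
{"op": "arm_command", "data": {
  "series": [0,0,0,0,0,0,1,0,0,0,0,0,0,1,0,0,0,0,0,0,1,0,0,0,0,0,0,1,0,0,0,0,0,0,1,0,0,0,0,0,0,1,0,0,0,0,0,0,1]
}}

```text
time_s: 7.45
tcp_pos: [0.5443, 0.1769, 0.0222]
eef_rot: [3.141, 0.0, 0.585]
ft_force: [0.7, -0.6, -0.4]
grip_width: 0.0938
grip_force: 0.0
```

```bash
python3 - <<'E'
from h import *
np.set_printoptions(linewidth=250,precision=1,suppress=True)
s=readout.sense(); print(s["tcp_pos"],s["eef_rot"],s["ft_force"],s["grip_width"])
im,d,i=look("wrist"); P=cloud(i,d); np.savez("w3.npz",im=im,d=d,o=i["origin"],r=i["orientation"])
print((P[86:230:6,190:330:5,2]*1000).round(0))
g=cv2.cvtColor(im,cv2.COLOR_RGB2GRAY); cv2.imwrite("pics/w3.png",cv2.resize(im[90:290,150:360,::-1],None,fx=3,fy=3,interpolation=cv2.INTER_CUBIC))
E
```

```text
[0.5 0.2 0. ] [3.1 0.  0.6] [ 0.7 -0.6 -0.4] 0.09375457560052768
[[ -1.  -0.  -1.  -1.  -2.  -1.  -1.  -1.  -2.  -0.  -1.  -1.  -2.  -1.  -1.  -1.  -0.  -1.  -1.  -1.  -1.  -2.  -1.  -1.  -0.   1.  -1.  -2.]
 [ -2.  -2.   0.  -2.  -1.   0.  -1.  -1.  -1.   0.  -1.  -1.  -1.  -1.   0.  -1.  -2.  -0.  -0.  -2.  -2.  -1.  -1.  -1.   0.  -0.  -0.  -1.]
 [ -0.  -1.  -1.  -1.  -0.  -0.  -0.  -1.  -1.  -1.   0.  -1.  -0.  -0.  -1.  -0.  -1.  -1.  -1.  -2.  -0.  -1.  -2.  -0.  -1.  -0.  -0.  -1.]
 [ -1.  -2.  -0.   0.   0.  -0.  -1.  -1.  -0.  -1.  -2.  -1.  -1.   0.  -0.   0.  -0.  -2.  -0.  -2.  -0.   1.  -1.  -0.  -1.  -2.  -1.  -0.]
 [ -0.   0.  -0.  -1.   0.  -1.  -2.  -1.  -0.   0.  -2.  -0.  -1.  -1.  -1.  -1.   1.  -0.  -0.  -2.  -1.  -0.  -1.   0.  -1.  -1.  -1.  -1.]
 [ -0.  -1.  -1.  -1.  -2.  -0.  -1.  -1.  -1.  -0.  -1.  -2.  -1.  -2.  -1.   0. 210.  -1.  -0.   0.  -1.  -1.  -1.  -0.   0.  -1.  -0.  -1.]
 [ -0.  -2.  -0.  -2.  33.  32.  -1.  -2.  -0.  -1.  -1.  -1.  -0.  -1.  -2.  -1.  -1.  -1.  -1.  -1.  -1.  -1.  34.  33.   0.   0.  -0.  -0.]
 [ -1.  -1.  -1.  -1.  38.  33.  3
[... 1697 characters left out ...]
.  -1.  -1.  17.  42.  43.  44.  43.  43.  43.  44.  44.  43.  43.  43.  43.  43.  43.  44.  43.  16.  -0.  -1.  -2.  -0.  -0.]
 [ -1.   0.  -0.  -1.  -2.  16.  44.  44.  45.  43.  44.  43.  45.  44.  44.  45.  44.  44.  45.  44.  44.  44.  15.  -0.  -2.  -1.  -1.  -1.]
 [ -1.  -1.  -1.  -2.  -1.  17.  43.  45.  44.  45.  44.  45.  45.  44.  44.  45.  46.  44.  45.  45.  44.  45.  17.  -0.  -1.   1.  -0.  -1.]
 [ -0.  -1.  -1.  -2.   0.  16.  47.  46.  45.  45.  45.  46.  46.  46.  47.  46.  46.  45.  47.  46.  46.  46.  17.  -1.  -0.  -1.  -0.  -1.]
 [ -1.  -1.  -1.  -1.  -2.  16.  47.  48.  46.  48.  47.  46.  47.  48.  48.  48.  46.  46.  47.  46.  46.  46.  17.  -1.  -1.  -0.  -0.  -0.]]
```

View pics/w3.png

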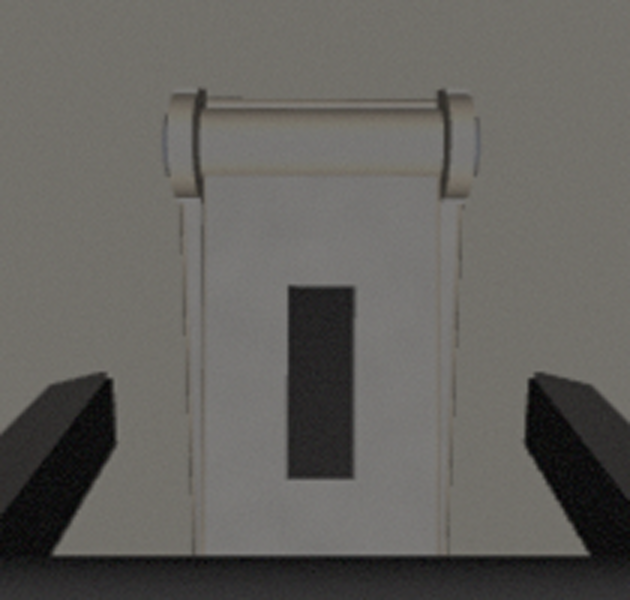

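```bash
python3 - <<'E'
from h import *
D=np.load("w3.npz"); i=vision.camera_info("wrist"); i["origin"]=D["o"]; i["orientation"]=D["r"]
s=readout.sense(); t=s["tcp_pos"][:2]; yaw=s["eef_rot"][2]; e=np.array([np.cos(yaw),np.sin(yaw)]);n=np.array([-e[1],e[0]])
f=lambda c,r,z:(lambda p:(round(1e3*(p-t)@e,1),round(1e3*(p-t)@n,1)))(onz(i,150+(c+.5)/3-.5,90+(r+.5)/3-.5,z)[:2])
print("lug rear x49",f(183,197,.03),f(460,197,.03)); print("lug far x71",f(183,92,.03),f(460,92,.03)); print("plate edge",f(203,260,.037),f(440,260,.037),f(194,545,.047),f(449,545,.047),"foot",f(183,250,.018),f(462,250,.018))
P=cloud(i,D["d"]); Q=P[160:265,230:280].reshape(-1,3); x=(Q[:,:2]-t)@e; ok=(Q[:,2]<.06); k=np.polyfit(x[ok],Q[ok,2],1); print("angle",-np.arctan(k[0]),"x where top=33.1mm",(.0331-k[1])/k[0])
# tip z
E
```

```text
lug rear x49 (np.float64(48.7), np.float64(29.6)) (np.float64(48.6), np.float64(-30.2))
lug far x71 (np.float64(70.6), np.float64(28.7)) (np.float64(70.6), np.float64(-29.3))
plate edge (np.float64(36.2), np.float64(24.7)) (np.float64(36.1), np.float64(-25.3)) (np.float64(-24.8), np.float64(27.4)) (np.float64(-24.8), np.float64(-27.9)) foot (np.float64(35.0), np.float64(32.0)) (np.float64(34.9), np.float64(-33.2))
angle 0.2603071862030117 x where top=33.1mm 0.05989373014381175
```

Request:
{"op": "arm_command", "data": {
  "series": [0,0,-0.4,0,0,0,1,0,0,-0.4,0,0,0,1,0,0,-0.4,0,0,0,1,0,0,-0.24,0,0,0,1,0,0,0,0,0,0,1,0,0,0,0,0,0,1]
}}

```text
time_s: 8.1
tcp_pos: [0.5439, 0.1768, -0.0097]
eef_rot: [3.142, 0.001, 0.586]
ft_force: [-11.0, -2.3, 22.9]
grip_width: 0.0939
grip_force: 11.5
```

Request:
{"op": "arm_command", "data": {
  "series": [0,0,0,0,0,0,0.6,0,0,0,0,0,0,0.6,0,0,0,0,0,0,0.6,0,0,0,0,0,0,0.6,0,0,0,0,0,0,0.6,0,0,0,0,0,0,0.6,0,0,0,0,0,0,0.6],
  "squeeze": 45
}}

```text
time_s: 8.8
tcp_pos: [0.547, 0.1785, -0.0096]
eef_rot: [3.141, -0.007, 0.585]
ft_force: [-2.1, 1.0, 15.5]
grip_width: 0.0654
grip_force: 54.3
```

The foot is gripped now (65 mm). The tips touched the bench lightly, so I'll lift.

Request:
{"op": "arm_command", "data": {
  "series": [0,0,0.2,0,0,0,0.6,0,0,0.3,0,0,0,0.6,0,0,0.4,0,0,0,0.6,0,0,0.6,0,0,0,0.6,0,0,0.5,0,0,0,0.6,0,0,0,0,0,0,0.6,0,0,0,0,0,0,0.6]
}}

```text
time_s: 9.5
tcp_pos: [0.5448, 0.1769, 0.037]
eef_rot: [3.141, -0.001, 0.585]
ft_force: [-0.7, 0.8, -7.7]
grip_width: 0.0659
grip_force: 45.0
```

```bash
python3 - <<'E'
from h import *
s=readout.sense(); print({k:np.round(s[k],4) for k in("tcp_pos","eef_rot","ft_force","moment","grip_width","grip_force")})
im,d,i=look("wrist"); P=cloud(i,d)
np.set_printoptions(linewidth=250,precision=1,suppress=True)
print((P[100:250:6,190:330:6,2]*1000).round(0))
E
```

```text
{'tcp_pos': array([0.5448, 0.1769, 0.037 ]), 'eef_rot': array([ 3.1409e+00, -1.4000e-03,  5.8540e-01]), 'ft_force': array([-0.6672,  0.7697, -7.7011]), 'moment': array([ 0.0019, -0.0616, -0.009 ]), 'grip_width': np.float64(0.0659), 'grip_force': np.float64(44.9959)}
[[ -1.  -1.  -0.  -1.  -1.  -1.  -2.  -1.  -2.  -2.  -2.  -1.  -1.   0.  -2.  -0.  -1.  -1.  -0.  -2.  -1.  -1.  -1.  -2.]
 [ -2.  -1.  -1.  -1.   0.  -2.  -1.  -1.  -1.  -0. 225.  -0.  -1.  -1.  -0.  -1.  -1.  -1.  -0.   1.  -1.  -1.  -1.  -1.]
 [ -0.  -1.  -2.  -2.   0.  -1.  -2.  -0.  -1.  -0.  -2.  -1.  -1.  -2.  -0.  -2.  -0. 225.  -1.  -1.  -2.  -1.  -1.   0.]
 [ -1.  -1.  -0.  -0.  -1.  -1.  -2.  -1.  -1.  -0.  -2.  -1.   0.  -1.  -0.  -2.   1.  -0.   0.  -1.  -0.  -0.  -1.  -0.]
 [ -0.  -1.  75.  72.  -1.  -1.  -0.  -1.  -2.  -1.  -1.  -2.  -1.  -2.  -2.   0.  -1.  -0.  -1.  -1.  -1.  -2.  -2.  -1.]
 [ -1.  82.  82.  73.  63.  63.  64. 225.  63.  63.  63.  62.  64.  63.  63.  63.  64.  63.  61.  69.  81.  80.  -1.  -0.]
 [  0.  85.  85.  80.  79.  81.  81.  81.  79.  80.  82.  80.  81.  80.  82.  80.  79.  80.  80
[... 1542 characters left out ...]
88.  88.  88.  90.  89.  89.  90. 225.  89.  88.  88.  88.  88.  47.  -2.  -2.  -2.]
 [ 58.  59.  58.  64.  89.  90.  89.  90.  90.  90.  89.  89.  89.  89.  89.  89.  89.  89.  90.  89.  57.  58.  58.  -1.]
 [ 70.  69.  66.  64.  90.  90.  89.  89.  91.  91.  90.  90.  91.  90.  90.  89.  90.  91.  90.  90.  64.  69.  69.  68.]
 [ 79.  78.  69.  63.  90.  92.  90.  91.  91.  92.  91.  91.  92.  92.  92.  91.  91.  91.  91.  90.  66.  75.  78.  78.]
 [ 87.  85.  69.  63.  92.  91.  91.  91.  91.  93.  92.  91.  92.  92.  91.  92.  92.  91.  93.  91.  66.  81.  88.  86.]
 [ 92.  85.  70.  64. 225.  93.  92.  93.  92.  93.  92.  92.  93.  93.  93.  93.  91.  92.  93.  92.  68.  83.  91.  96.]]
```

Request:
{"op": "arm_command", "data": {
  "series": [0,0,0.9,0,0,0,0.6,0,0,0.9,0,0,0,0.6,0,0,0.9,0,0,0,0.6,0,0,0.9,0,0,0,0.6,0,0,0.9,0,0,0,0.6,0,0,0.9,0,0,0,0.6,-0.116,-0.6,0,0,0,-0.4,0.6,-0.116,-0.957,0,0,0,-0.4,0.6,-0.116,-0.957,0,0,0,-0.4,0.6,-0.116,-0.957,0,0,0,-0.4,0.6,-0.116,-0.957,0,0,0,-0.4,0.6,-0.116,-0.957,0,0,0,-0.4,0.6]
}}

```text
time_s: 10.75
tcp_pos: [0.5251, 0.0403, 0.1687]
eef_rot: [-3.141, 0.004, 0.373]
ft_force: [0.5, 0.0, -7.7]
grip_width: 0.0655
grip_force: 45.0
```

Request:
{"op": "arm_command", "data": {
  "series": [-0.116,-0.957,0,0,0,-0.4,0.6,-0.116,-0.957,0,0,0,-0.4,0.6,-0.116,-0.957,0,0,0,-0.4,0.6,-0.116,-0.957,0,0,0,-0.4,0.6,-0.116,-0.957,0,0,0,-0.4,0.6,-0.116,-0.957,0,0,0,-0.4,0.6,-0.116,-0.957,0,0,0,-0.37,0.6,0,-0.36,0,0,0,0,0.6,0,0,0,0,0,0,0.6,0,0,0,0,0,0,0.6,0,0,0,0,0,0,0.6]
}}

```text
time_s: 11.85
tcp_pos: [0.5064, -0.1332, 0.1708]
eef_rot: [-3.141, 0.001, 0.136]
ft_force: [0.6, -0.1, -7.4]
grip_width: 0.0653
grip_force: 45.0
```

```bash
python3 - <<'E'
from h import *
s=readout.sense(); print({k:np.round(s[k],4) for k in("tcp_pos","eef_rot","ft_force","moment","grip_width","grip_force")})
im,d,i=look("wrist"); np.savez("w4.npz",im=im,d=d,o=i["origin"],r=i["orientation"])
cv2.imwrite("pics/w4.png",cv2.resize(im[:250,140:370,::-1],None,fx=2.4,fy=2.4,interpolation=cv2.INTER_CUBIC))
E
```

```text
{'tcp_pos': array([ 0.5064, -0.1332,  0.1708]), 'eef_rot': array([-3.1407e+00,  5.0000e-04,  1.3550e-01]), 'ft_force': array([ 0.5594, -0.0938, -7.378 ]), 'moment': array([ 0.0512, -0.0931,  0.0281]), 'grip_width': np.float64(0.0653), 'grip_force': np.float64(44.996)}
```

View pics/w4.png

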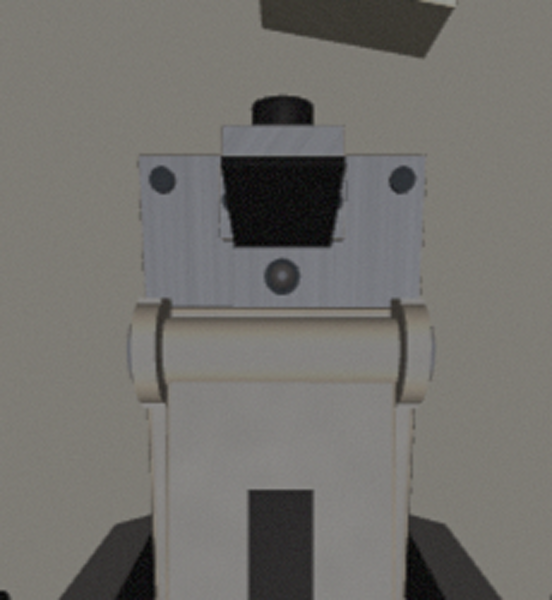

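The crop shows the jig's far edge at row 155 (columns 138–426), the far pin at (282,276) and the rest at (283,200). The stand's lugs are centred at (282,350). I'll compute the jig relative to the held stand.

```bash
python3 - <<'E'
from h import *
D=np.load("w4.npz"); i=vision.camera_info("wrist"); i["origin"]=D["o"]; i["orientation"]=D["r"]
s=readout.sense(); t=s["tcp_pos"][:2]; yaw=s["eef_rot"][2]; e=np.array([np.cos(yaw),np.sin(yaw)]);n=np.array([-e[1],e[0]])
g=lambda c,r,z:onz(i,140+(c+.5)/2.4-.5,(r+.5)/2.4-.5,z)[:2]
f=lambda c,r,z:(lambda p:np.round([1e3*(p-t)@e,1e3*(p-t)@n],1))(g(c,r,z))
print("pin78",f(282,276,.020),"edge135",f(138,155,.012),f(426,155,.012),"corner screws",f(162,180,.012),f(401,180,.012),"side edges lower",f(145,280,.012),f(422,280,.012))
a,b=g(138,155,.012),g(426,155,.012); print("edge yaw",np.degrees(np.arctan2(*(a-b)[::-1]))-90,"tool yaw",np.degrees(yaw))
h=.179
print("lug far x71",f(150,303,h+.03),f(412,303,h+.03),"lug rear x49",f(150,402,h+.03),f(412,402,h+.03),"plate",f(167,420,h+.036),f(392,420,h+.036),f(158,598,h+.042),f(409,598,h+.042))
print("foot end x70",f(282,314,h+.018))
p=cloud(i,D["d"]); print("lug top z",np.median(p[140:147,197:205,2]),np.median(p[140:147,312:320,2]))
E
```

```text
pin78 [78.4 -0.9] edge135 [134.9  68.4] [134.8 -70.2] corner screws [123.7  57.3] [123.5 -58.7] side edges lower [76.8 67.9] [ 76.7 -71.2]
edge yaw 7.714762776052652 tool yaw 7.776596760932429
lug far x71 [67.3 28.3] [ 67.3 -29. ] lug rear x49 [45.5 29.3] [ 45.5 -30. ] plate [42.5 24.6] [ 42.4 -24.6] [ 3.1 27.2] [  3.1 -29. ]
foot end x70 [64.7 -0.6]
lug top z 0.21971731499925076 0.21943298656665877
```

Request:
{"op": "arm_command", "data": {
  "series": [0.142,0,-0.6,0,0,0,0.6,0,0,-0.8,0,0,0,0.6,0,0,-0.8,0,0,0,0.6,0,0,-0.8,0,0,0,0.6,0,0,-0.8,0,0,0,0.6,0,0,-0.8,0,0,0,0.6,0,0,-0.7,0,0,0,0.6,0,0,-0.4,0,0,0,0.6,0,0,0,0,0,0,0.6,0,0,0,0,0,0,0.6,0,0,0,0,0,0,0.6]
}}

```text
time_s: 13.0
tcp_pos: [0.5113, -0.1345, 0.03]
eef_rot: [3.14, -0.002, 0.135]
ft_force: [0.2, -0.6, -7.8]
grip_width: 0.0656
grip_force: 45.0
```

```bash
python3 - <<'E'
from h import *
s=readout.sense(); print({k:np.round(s[k],4) for k in("tcp_pos","eef_rot","ft_force","moment","grip_width","grip_force")})
im,d,i=look("wrist"); np.savez("w5.npz",im=im,d=d,o=i["origin"],r=i["orientation"])
cv2.imwrite("pics/w5.png",cv2.resize(im[:250,140:370,::-1],None,fx=2.4,fy=2.4,interpolation=cv2.INTER_CUBIC))
E
```

```text
{'tcp_pos': array([ 0.5113, -0.1345,  0.03  ]), 'eef_rot': array([ 3.1402e+00, -2.4000e-03,  1.3450e-01]), 'ft_force': array([ 0.2061, -0.599 , -7.7611]), 'moment': array([ 0.0401, -0.0259, -0.0033]), 'grip_width': np.float64(0.0656), 'grip_force': np.float64(44.996)}
```

View pics/w5.png

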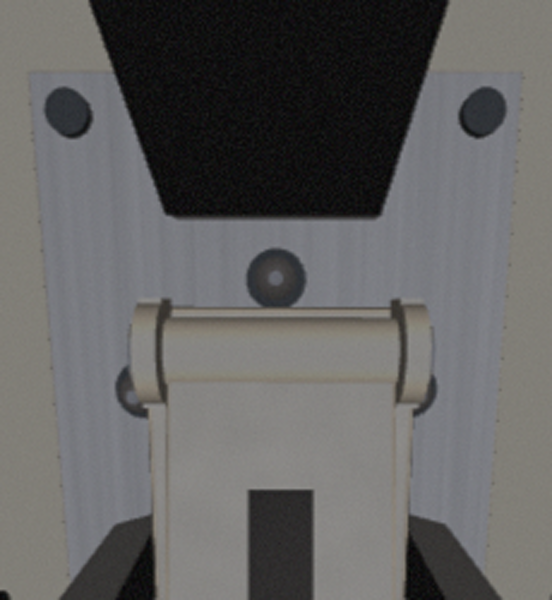

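```bash
python3 - <<'E'
from h import *
D=np.load("w5.npz"); i=vision.camera_info("wrist"); i["origin"]=D["o"]; i["orientation"]=D["r"]
s=readout.sense(); t=s["tcp_pos"][:2]; yaw=s["eef_rot"][2]; e=np.array([np.cos(yaw),np.sin(yaw)]);n=np.array([-e[1],e[0]])
g=lambda c,r,z:onz(i,140+(c+.5)/2.4-.5,(r+.5)/2.4-.5,z)[:2]
f=lambda c,r,z:(lambda p:np.round([1e3*(p-t)@e,1e3*(p-t)@n],1))(g(c,r,z))
print("pin78 tip",f(276,278,.029),"base disc",f(276,279,.020),"edge135",f(29,72,.012),f(522,72,.012),"pin outer",f(116,390,.018),f(437,390,.018))
a,b=g(29,72,.012),g(522,72,.012); print("edge yaw",np.degrees(np.arctan2(*(a-b)[::-1]))-90,"tool yaw",np.degrees(yaw))
h=.039
print("lug far x71",f(150,303,h+.03),f(412,303,h+.03),"lug rear x49",f(150,402,h+.03),f(412,402,h+.03),"foot",f(150,450,h+.018),f(412,450,h+.018),"rest bottom",f(165,216,.1),f(382,216,.1))
p=cloud(i,D["d"]); print("lug top z",np.median(p[140:147,197:205,2]))
E
```

```text
pin78 tip [73.8  1.1] base disc [73.8  1.1] edge135 [129.7  69.9] [129.7 -67.6] pin outer [41.6 49.4] [ 41.5 -47.4]
edge yaw 7.690892151494893 tool yaw 7.69881210550054
lug far x71 [67.4 28.3] [ 67.4 -28.8] lug rear x49 [45.6 29.3] [ 45.6 -29.8] foot [31.8 32.2] [ 31.8 -32.7] rest bottom [81.8 19.3] [ 81.7 -17.1]
lug top z 0.07903557292565197
```

Request:
{"op": "arm_command", "data": {
  "series": [-0.047,0.046,0,0,0,0,0.6,0,0,0,0,0,0,0.6,0,0,-0.15,0,0,0,0.6,0,0,-0.15,0,0,0,0.6,0,0,-0.15,0,0,0,0.6,0,0,-0.1,0,0,0,0.6,0,0,-0.1,0,0,0,0.6,0,0,0,0,0,0,0.6]
}}

```text
time_s: 13.85
tcp_pos: [0.5085, -0.1329, 0.0118]
eef_rot: [-3.141, 0.001, 0.134]
ft_force: [-0.3, 0.6, -7.5]
grip_width: 0.0655
grip_force: 45.0
```

```bash
python3 - <<'E'
from h import *
im,d,i=look("wrist"); np.savez("w6.npz",im=im,d=d,o=i["origin"],r=i["orientation"])
s=readout.sense(); print({k:np.round(s[k],4) for k in("tcp_pos","eef_rot","ft_force","moment","grip_width","grip_force")})
g=cv2.cvtColor(im,cv2.COLOR_RGB2GRAY).astype(float)
# pin78 centroid + stand edges by gradient
w=g[100:135,238:275]; y,x=np.mgrid[100:135,238:275]; k=np.clip(85-w,0,30); print("gray row 116",g[116,236:276:2].astype(int))
cv2.imwrite("pics/w6.png",cv2.resize(im[60:260,150:360,::-1],None,fx=2.8,fy=2.8,interpolation=cv2.INTER_CUBIC))
E
```

```text
{'tcp_pos': array([ 0.5088, -0.133 ,  0.0121]), 'eef_rot': array([-3.1414e+00,  6.0000e-04,  1.3440e-01]), 'ft_force': array([ 0.2131,  0.1995, -7.0459]), 'moment': array([ 0.0105, -0.0037, -0.0003]), 'grip_width': np.float64(0.0655), 'grip_force': np.float64(44.9959)}
gray row 116 [119 121 122 122 110  48  48  50  55  56  55  58  57  52  52  52  46  76
 119 123]
```

View pics/w6.png

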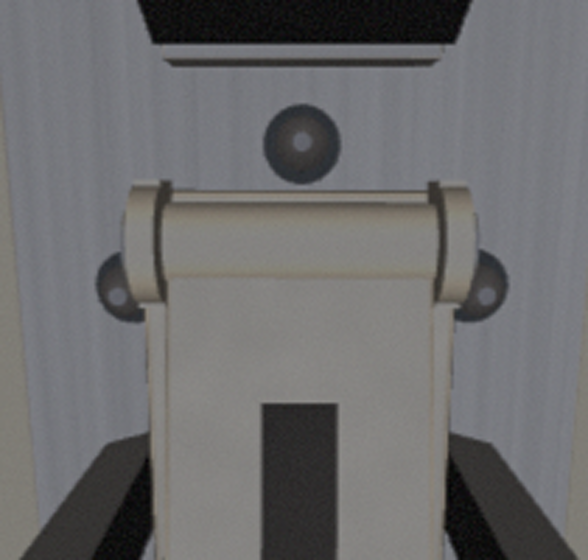

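The last view shows the stand between the pins: the pin pattern is centred at column 302 and the stand at 301, with no contact force. Lowering it gently.

Request:
{"op": "arm_command", "data": {
  "series": [0,0,-0.08,0,0,0,0.6,0,0,-0.08,0,0,0,0.6,0,0,-0.08,0,0,0,0.6,0,0,-0.06,0,0,0,0.6,0,0,0,0,0,0,0.6]
}}

```text
time_s: 14.4
tcp_pos: [0.5087, -0.133, 0.0046]
eef_rot: [-3.141, 0.001, 0.134]
ft_force: [-0.7, -0.8, -8.3]
grip_width: 0.0656
grip_force: 45.0
```

Request:
{"op": "arm_command", "data": {
  "series": [0,0,-0.06,0,0,0,0.6,0,0,0,0,0,0,0.6]
}}

```text
time_s: 14.6
tcp_pos: [0.5088, -0.1331, 0.0033]
eef_rot: [-3.142, 0.0, 0.134]
ft_force: [-0.1, 0.4, -7.3]
grip_width: 0.0658
grip_force: 45.0
```

Request:
{"op": "arm_command", "data": {
  "series": [0,0,-0.06,0,0,0,0.6,0,0,0,0,0,0,0.6]
}}

```text
time_s: 14.8
tcp_pos: [0.5092, -0.1332, 0.0025]
eef_rot: [3.141, -0.001, 0.134]
ft_force: [-0.4, 0.2, -4.3]
grip_width: 0.0654
grip_force: 45.7
```

Request:
{"op": "arm_command", "data": {
  "series": [0,0,-0.04,0,0,0,0.6,0,0,0,0,0,0,0.6]
}}

```text
time_s: 15.0
tcp_pos: [0.5093, -0.1332, 0.0025]
eef_rot: [3.141, -0.001, 0.134]
ft_force: [-3.8, 1.1, 3.8]
grip_width: 0.0658
grip_force: 49.2
```

Request:
{"op": "arm_command", "data": {
  "series": [0,0,0,0,0,0,1,0,0,0,0,0,0,1,0,0,0,0,0,0,1,0,0,0,0,0,0,1,0,0,0,0,0,0,1,0,0,0.1,0,0,0,1,0,0,0.5,0,0,0,1,0,0,0.9,0,0,0,1,0,0,0.9,0,0,0,1,0,0,0.9,0,0,0,1,0,0,0.9,0,0,0,1,0,0,0.9,0,0,0,1]
}}

```text
time_s: 16.2
tcp_pos: [0.5086, -0.1323, 0.1295]
eef_rot: [-3.14, 0.0, 0.135]
ft_force: [0.4, -1.1, -0.0]
grip_width: 0.0938
grip_force: 0.0
```

```bash
python3 - <<'E'
from h import *
s=readout.sense(); print({k:np.round(s[k],4) for k in("tcp_pos","eef_rot","ft_force","grip_width")})
im,d,i=look("wrist"); P=cloud(i,d); np.savez("w7.npz",im=im,d=d,o=i["origin"],r=i["orientation"])
np.set_printoptions(linewidth=250,precision=0,suppress=True)
print((P[20:330:9,170:345:7,2]*1000))
E
```

```text
{'tcp_pos': array([ 0.5086, -0.1323,  0.1295]), 'eef_rot': array([-3.1404e+00,  4.0000e-04,  1.3480e-01]), 'ft_force': array([ 0.4391, -1.1134, -0.0082]), 'grip_width': np.float64(0.0938)}
[[  0.  -1.  -1.  -0.  -1.  -0.  -1.  -0.  -1.  -1.  -1.  -1.  -0.  -1.  -1.   0.  -0.  -0.  -1.  -1.  -2.  -1.  -1.  -1.  -2.]
 [  0.   1.  -1.   0.  -1.  -1.  -1.  -0.  -1.  -1.  -1. 110. 113. 114. 111.  -0.   1.  -1.  -2.  -2.  -2.  -1.  -2.  -1.  -2.]
 [  1.  -1.  -1.  -0.  -2.  -2.  -1.  -1.   0. 147. 148. 148. 148. 149. 148. 149. 148. 149.  -1.  -1.  -2.  -0.   0.  -1.  -1.]
 [  1.  -2.  -0.  -1.  -0.  -0.  -0.  -0.  -1. 150. 149. 150. 150. 318. 149. 151. 150. 151.  -0.  -1.  -0.  -1.  -1.  -0.  -0.]
 [ -1.  -1.  -1.  -1.  -1.  -0.  -1.  -1. 153. 151. 152. 152. 151. 153. 152. 152. 151. 151.   0.  -1.   0.  -1.  -1.  -1.  -1.]
 [ -1.  -1.  -1.  10.  16.  11.  11.  10.  13. 147. 148. 148. 147. 148. 147. 147. 146. 147.  12.  11.  12.  17.  11.  -0.  -1.]
 [ -1.  -1.  -1.  11.  17.  15.  10.  12.  11. 138. 139. 137. 139. 138. 139. 138. 138.  13.  10.  11.  12.  17.  11.  -2.  -1.]
 [ -0.  -2.  -0
[... 2869 characters left out ...]
51. 251. 251. 252. 252. 252. 250. 251. 251. 251. 252. 251.]
 [252. 255. 254. 253. 252. 253. 253. 253. 252. 253. 252. 252. 253. 253. 253. 254. 254. 252. 252. 254. 253. 253. 252. 253. 252.]
 [253. 254. 253. 254. 254. 253. 253. 254. 253. 254. 254. 254. 254. 253. 253. 253. 253. 253. 253. 254. 253. 254. 253. 253. 254.]
 [ -1.  -1.  -0.   0.  -0.  -2.  -1.  -0.  -1.  -1.  -0.  -0.  -1.   0.  -2.  -0.  -1.  -2.  -1.  -1.   0.  -1.  -1.  -2.  -1.]
 [ -1.  -1.  -0.  -1.  -2.  -1.  -1.  -2.   0.  -0.  -1.  -1.  -1.  -1.  -2.  -1.  -1.  -2.  -1.  -2.  -2.  -2.  -1.  -1.  -3.]
 [ -1.  -0.  -2.  -1.  -2.  -2.  -1.  -0.  -1.  -3.  -1.  -1.  -2.  -1.  -1.  -1.  -1.  -1.  -1.  -1.   0.  -0.  -3.  -1.  -0.]]
```

Depth confirms it is seated: lug tops at 53 mm, which is 12 + 41, level. I'll get the plate angle and the arc increments, with the tool vertical and the plate pivoting in the pads.

```bash
python3 - <<'E'
from h import *
D=np.load("w7.npz"); i=vision.camera_info("wrist"); i["origin"]=D["o"]; i["orientation"]=D["r"]
s=readout.sense(); t=s["tcp_pos"][:2]; yaw=s["eef_rot"][2]; e=np.array([np.cos(yaw),np.sin(yaw)]);n=np.array([-e[1],e[0]])
P=cloud(i,D["d"]); Q=P[165:270,238:280].reshape(-1,3); ok=(Q[:,2]<.1)&(Q[:,2]>.03); Q=Q[ok]; x=(Q[:,:2]-t)@e; k=np.polyfit(x,Q[:,2],1)
th0=-np.arctan(k[0]); hx=(.012+.030+.004/np.cos(th0)-.001-k[1])/k[0]; m=(P[...,2]>.06)&(P[...,2]<.1); m[:,:225]=0;m[:,300:]=0;m[:150]=0
q=P[m][:,:2]-t
print("angle",th0,"hinge rel tcp along",hx,"plate y centre",np.percentile(q@n,[1,99]),"x min",np.percentile(q@e,.5))
h=.06-.0035; r=.14; ths=np.linspace(th0,1.92,24+1); X=-r*np.cos(ths);Z=r*np.sin(ths); dx=np.diff(X);dz=np.diff(Z)
print(np.round(np.c_[dx*e[0],dx*e[1],dz]/.025,3).tolist())
E
```

```text
angle 0.25834925693469507 hinge rel tcp along 0.055452667809680375 plate y centre [-0.02418698  0.02457886] x min -0.07311788919195715
[[0.111, 0.015, 0.371], [0.136, 0.018, 0.362], [0.161, 0.022, 0.352], [0.184, 0.025, 0.34], [0.207, 0.028, 0.326], [0.229, 0.031, 0.311], [0.25, 0.034, 0.294], [0.269, 0.037, 0.276], [0.288, 0.039, 0.257], [0.305, 0.041, 0.236], [0.32, 0.043, 0.214], [0.334, 0.045, 0.191], [0.346, 0.047, 0.168], [0.357, 0.048, 0.143], [0.366, 0.05, 0.118], [0.373, 0.051, 0.092], [0.379, 0.051, 0.066], [0.382, 0.052, 0.039], [0.384, 0.052, 0.012], [0.384, 0.052, -0.015], [0.382, 0.052, -0.041], [0.378, 0.051, -0.068], [0.373, 0.051, -0.094], [0.365, 0.05, -0.12]]
```

Request:
{"op": "arm_command", "data": {
  "series": [-0.634,-0.086,0,0,0,0,1,-0.634,-0.086,0,0,0,0,1,-0.634,-0.086,0,0,0,0,1,-0.634,-0.086,0,0,0,0,1,-0.634,-0.086,0,0,0,0,1,0,0,-0.777,0,0,0,1,0,0,-0.777,0,0,0,1,0,0,-0.777,0,0,0,1,0,0,-0.777,0,0,0,1,0,0,0,0,0,0,1,0,0,0,0,0,0,1]
}}

```text
time_s: 17.35
tcp_pos: [0.4294, -0.1434, 0.0505]
eef_rot: [-3.141, 0.001, 0.134]
ft_force: [0.7, -0.1, 0.0]
grip_width: 0.0938
grip_force: 0.0
```

Request:
{"op": "arm_command", "data": {
  "series": [0,0,0,0,0,0,0.45,0,0,0,0,0,0,0.45,0,0,0,0,0,0,0.45,0,0,0,0,0,0,0.45,0,0,0,0,0,0,0.45,0,0,0,0,0,0,0.45,0,0,0,0,0,0,0.45,0,0,0,0,0,0,0.45],
  "squeeze": 10
}}

```text
time_s: 18.15
tcp_pos: [0.4298, -0.1438, 0.0509]
eef_rot: [3.141, -0.0, 0.134]
ft_force: [0.6, 0.3, 0.1]
grip_width: 0.0497
grip_force: 10.0
```

Plate gripped (50 mm). Starting the arc.

Request:
{"op": "arm_command", "data": {
  "series": [0.111,0.015,0.371,0,0,0,0.45,0.136,0.018,0.362,0,0,0,0.45,0.161,0.022,0.352,0,0,0,0.45,0.184,0.025,0.34,0,0,0,0.45,0.207,0.028,0.326,0,0,0,0.45,0.229,0.031,0.311,0,0,0,0.45]
}}

```text
time_s: 18.75
tcp_pos: [0.4557, -0.1402, 0.103]
eef_rot: [-3.142, 0.0, 0.134]
ft_force: [-1.4, 0.1, -2.9]
grip_width: 0.0501
grip_force: 10.0
```

```bash
python3 - <<'E'
from h import *
s=readout.sense(); print({k:np.round(s[k],4) for k in("tcp_pos","eef_rot","ft_force","moment","grip_width","grip_force")})
im,d,i=look("wrist"); P=cloud(i,d)
np.set_printoptions(linewidth=250,precision=0,suppress=True)
print((P[0:260:9,190:330:7,2]*1000))
E
```

```text
{'tcp_pos': array([ 0.4557, -0.1402,  0.103 ]), 'eef_rot': array([-3.1415e+00,  3.0000e-04,  1.3440e-01]), 'ft_force': array([-1.4125,  0.0723, -2.8585]), 'moment': array([ 0.0885,  0.2226, -0.0382]), 'grip_width': np.float64(0.0501), 'grip_force': np.float64(9.9999)}
[[ 16.  17.  11.  11.  10.  23. 103. 105. 105. 106. 106. 105. 105. 105.  23.  11.  11.  11.  13.  16.]
 [ 11.  11.  12.  12.  12.  27.  28.  62.  62.  63.  62.  63.  63.  61.  29.  12.  10.  11.  12.  11.]
 [ 11.  12.  11.  12.  10.  25.  24.  44.  45.  45.  43.  44.  43.  23.  24.  11.  11.  11.  12.  12.]
 [ 10.  10.  11.  11.  11.  22.  24.  23.  25.  24.  24.  24.  23.  23.  24.  11.  10.  10.  11.  12.]
 [ 10.  12.  11.  11.  11.  11.  11.  12.  11.  12.  10.   9.  12.  11.  11.  11.   9.  11.  11.  10.]
 [ 12.  11.  10.  11.  12.  11.  11.  11.  11.  12.  12.  11.  11.  11.  12.  10.  12.  12.  11.  11.]
 [ 11.  11.  12.  12.  10.  11.  11.  10.  11.  24.  26.  11.  10.  11.  12.  11.  11.  11.  11.  12.]
 [ 11.  12.  11.  11.  11.  44.  46.  44.  46. 291.  44.  45.  45.  47.  42.  51.  12.  10.  11.  12.]
 [ 11. 
[... 1456 characters left out ...]
  11. 115. 116. 117. 114. 117. 117. 115. 115. 115. 115.  12.  10.  11.  11.  10.]
 [  0.  11.  11.  10.  11. 120. 119. 119. 120. 120. 120. 120. 119. 120. 120.  12.  11.  12.  11.  10.]
 [ -1.  12.  12. 117. 123. 124. 124. 123. 123. 123. 123. 123. 123. 124. 125. 123. 117.  11.  10.  -2.]
 [ -1. 133. 134. 133. 126. 127. 126. 127. 126. 127. 126. 128. 127. 127. 127. 128. 133. 133. 133.  -2.]
 [147. 148. 148. 143. 130. 131. 130. 130. 130. 130. 131. 130. 130. 130. 132. 130. 144. 148. 148. 146.]
 [159. 160. 160. 150. 135. 134. 133. 134. 134. 134. 135. 135. 134. 134. 134. 134. 149. 160. 160. 159.]
 [169. 169. 167. 150. 138. 138. 138. 139. 138. 138. 138. 138. 139. 138. 137. 137. 151. 167. 169. 170.]]
```

The plate follows, the lugs stay at 53 mm and the forces are about 3 N. Continuing.

Request:
{"op": "arm_command", "data": {
  "series": [0.25,0.034,0.294,0,0,0,0.45,0.269,0.037,0.276,0,0,0,0.45,0.288,0.039,0.257,0,0,0,0.45,0.305,0.041,0.236,0,0,0,0.45,0.32,0.043,0.214,0,0,0,0.45,0.334,0.045,0.191,0,0,0,0.45,0.346,0.047,0.168,0,0,0,0.45]
}}

```text
time_s: 19.5
tcp_pos: [0.5089, -0.1332, 0.1437]
eef_rot: [3.141, 0.0, 0.134]
ft_force: [-1.7, -0.2, -1.7]
grip_width: 0.0497
grip_force: 10.0
```

Request:
{"op": "arm_command", "data": {
  "series": [0.357,0.048,0.143,0,0,0,0.45,0.366,0.05,0.118,0,0,0,0.45,0.373,0.051,0.092,0,0,0,0.45,0.379,0.051,0.066,0,0,0,0.45,0.382,0.052,0.039,0,0,0,0.45]
}}

```text
time_s: 20.0
tcp_pos: [0.5558, -0.1269, 0.1555]
eef_rot: [3.141, -0.001, 0.134]
ft_force: [-2.6, -0.9, 1.8]
grip_width: 0.0499
grip_force: 10.0
```

Request:
{"op": "arm_command", "data": {
  "series": [0.384,0.052,0.012,0,0,0,0.45,0.384,0.052,-0.015,0,0,0,0.45,0.382,0.052,-0.041,0,0,0,0.45,0.2,0.027,-0.035,0,0,0,0.45,0,0,0,0,0,0,0.45]
}}

```text
time_s: 20.5
tcp_pos: [0.5914, -0.1221, 0.1538]
eef_rot: [3.14, -0.006, 0.135]
ft_force: [2.1, 0.0, 4.0]
grip_width: 0.0495
grip_force: 10.0
```

```bash
python3 - <<'E'
from h import *
s=readout.sense(); print({k:np.round(s[k],4) for k in("tcp_pos","eef_rot","ft_force","moment","grip_width","grip_force")})
im,d,i=look("scene"); P=cloud(i,d); e=np.array([.991,.1341]);n=np.array([-.1341,.991]); o=np.array([.5051,-.1331])
q=np.c_[(P[...,:2].reshape(-1,2)-o)@e,(P[...,:2].reshape(-1,2)-o)@n,P[...,2].ravel()]*1e3
for z in range(30,215,10):
    b=q[(abs(q[:,2]-z)<5)&(abs(q[:,1])<24)&(q[:,0]>-100)&(q[:,0]<180)]
    if len(b): print(z,len(b),np.percentile(b[:,0],[5,50,95]).round(0))
E
```

```text
{'tcp_pos': array([ 0.5914, -0.1221,  0.1538]), 'eef_rot': array([ 3.1404, -0.0055,  0.135 ]), 'ft_force': array([2.1318, 0.0362, 3.9862]), 'moment': array([-0.018 , -0.1624, -0.0041]), 'grip_width': np.float64(0.0495), 'grip_force': np.float64(10.0045)}
30 429 [-65. -10. 126.]
40 65 [-50.  68. 128.]
50 61 [ 62. 110. 128.]
60 53 [ 64. 115. 126.]
70 46 [ 65. 116. 124.]
80 41 [ 65. 109. 123.]
90 38 [ 67. 111. 121.]
100 47 [ 67. 105. 135.]
110 95 [ 70. 117. 135.]
120 106 [ 70. 108. 130.]
130 49 [ 71.  73. 112.]
140 52 [ 71.  75. 115.]
150 89 [ 73. 110. 117.]
160 24 [ 75.  76. 109.]
170 31 [75. 77. 85.]
180 26 [76. 78. 86.]
190 34 [77. 79. 91.]
200 47 [74. 79. 86.]
210 8 [78. 85. 89.]
```

Nearly there, about 20 mm short of the rest. I'll approach contact slowly.

Request:
{"op": "arm_command", "data": {
  "series": [0.2,0.027,-0.05,0,0,0,0.45,0.2,0.027,-0.055,0,0,0,0.45,0.2,0.027,-0.06,0,0,0,0.45,0,0,0,0,0,0,0.45]
}}

```text
time_s: 20.95
tcp_pos: [0.6065, -0.1201, 0.1508]
eef_rot: [3.14, -0.007, 0.135]
ft_force: [2.6, 0.2, 7.4]
grip_width: 0.049
grip_force: 10.0
```

Request:
{"op": "arm_command", "data": {
  "series": [0.1,0.014,-0.033,0,0,0,0.45,0.08,0.011,-0.028,0,0,0,0.45,0,0,0,0,0,0,0.45]
}}

```text
time_s: 21.25
tcp_pos: [0.6108, -0.1196, 0.1497]
eef_rot: [3.14, -0.007, 0.135]
ft_force: [1.5, -0.0, 8.4]
grip_width: 0.0486
grip_force: 10.0
```

Request:
{"op": "arm_command", "data": {
  "series": [0,0,0.1,0,0,0,0.45,0.08,0.011,0,0,0,0,0.45,0.08,0.011,0,0,0,0,0.45,0,0,0,0,0,0,0.45]
}}

```text
time_s: 21.65
tcp_pos: [0.6123, -0.1192, 0.1493]
eef_rot: [3.141, -0.0, 0.134]
ft_force: [0.3, -1.4, 4.3]
grip_width: 0.0492
grip_force: 10.0
```

```bash
cat > pl.py <<'E'
from h import *
s=readout.sense(); print({k:np.round(s[k],4) for k in("tcp_pos","ft_force","moment","grip_width")})
e=np.array([.991,.1341]);n=np.array([-.1341,.991]); o=np.array([.5056,-.1331])
for cam in("scene","top"):
    im,d,i=look(cam); P=cloud(i,d).reshape(-1,3)
    q=np.c_[(P[:,:2]-o)@e,(P[:,:2]-o)@n,P[:,2]]*1e3
    for z in range(60,215,10):
        b=q[(abs(q[:,2]-z)<5)&(abs(q[:,1])<30)&(q[:,0]>40)&(q[:,0]<180)]
        if len(b): print(cam,z,len(b),np.percentile(b[:,0],[5,25,50,75,95]).round(0),b[:,1].min().round(),b[:,1].max().round())
E
python3 pl.py
```

```text
{'tcp_pos': array([ 0.6123, -0.1192,  0.1493]), 'ft_force': array([ 0.2709, -1.4095,  4.2944]), 'moment': array([-0.2009, -0.0266, -0.0165]), 'grip_width': np.float64(0.0492)}
scene 60 51 [ 62.  67. 114. 119. 125.] -30.0 18.0
scene 70 44 [ 67.  70. 115. 120. 125.] -27.0 15.0
scene 80 44 [ 68.  72. 112. 118. 123.] -27.0 4.0
scene 90 35 [ 73.  76. 109. 116. 119.] -25.0 -4.0
scene 100 43 [ 76.  79. 113. 118. 134.] -26.0 15.0
scene 110 86 [ 78. 105. 117. 129. 135.] -27.0 14.0
scene 120 83 [ 81. 100. 110. 115. 119.] -27.0 21.0
scene 130 44 [ 81.  85. 100. 110. 112.] -27.0 24.0
scene 140 39 [ 83.  87. 104. 113. 115.] -26.0 23.0
scene 150 74 [ 88. 106. 111. 114. 116.] -25.0 23.0
scene 160 32 [ 90.  91.  93. 108. 114.] -17.0 29.0
scene 170 37 [ 93.  94.  95. 115. 117.] -29.0 28.0
scene 180 45 [ 96.  96.  99. 111. 117.] -28.0 30.0
scene 190 42 [ 98.  99. 101. 112. 116.] -29.0 29.0
scene 200 52 [ 94.  97. 101. 108. 117.] -30.0 29.0
scene 210 19 [ 99. 103. 109. 116. 119.] -29.0 30.0
top 60 19 [57. 58. 59. 60. 68.] -27.0 25.0
top 70 13 [60. 61. 61. 62. 62.] -23.0 20.0
top 80 22 [62. 63. 64. 65. 98.] -21.0 24.0
top 90 14 [64. 66. 66. 67. 68.] -24.0 24.0
top 100 19 [67. 68. 69. 70. 71.] -23.0 24.0
top 110 18 [69. 70. 72. 73. 74.] -23.0 25.0
top 120 15 [71. 73. 74. 75. 76.] -22.0 26.0
top 130 23 [74. 75. 77. 78. 80.] -24.0 25.0
top 140 20 [77. 78. 79. 80. 80.] -23.0 23.0
top 150 15 [80. 81. 81. 82. 82.] -22.0 24.0
top 160 22 [81. 83. 84. 84. 86.] -22.0 24.0
top 170 20 [85. 86. 86. 87. 88.] -24.0 24.0
top 180 16 [87. 88. 89. 89. 91.] -24.0 12.0
top 190 12 [89. 91. 91. 91. 92.] -23.0 13.0
```

The plate is at about 104° with a clean front face in the top view, and it has slipped some 15 mm in the pads. I'll release it (it stays where left), back off and push it home with closed fingers.

Request:
{"op": "arm_command", "data": {
  "series": [0,0,0,0,0,0,1,0,0,0,0,0,0,1,0,0,0,0,0,0,1,0,0,0,0,0,0,1,0,0,0,0,0,0,1,0,0,0,0,0,0,1,-0.52,-0.07,0,0,0,0,1,-0.52,-0.07,0,0,0,0,1,-0.52,-0.07,0,0,0,0,1,-0.6,-0.08,0,0,0,0,1]
}}

```text
time_s: 22.75
tcp_pos: [0.5575, -0.1264, 0.1496]
eef_rot: [3.142, -0.0, 0.134]
ft_force: [-0.3, -0.1, 0.2]
grip_width: 0.0941
grip_force: 0.0
```

Request:
{"op": "arm_command", "data": {
  "series": [0,0,-0.1,0,0,0,0,0,0,-0.1,0,0,0,0,0,0,-0.1,0,0,0,0,0,0,-0.1,0,0,0,0,0,0,0,0,0,0,0,0,0,0,0,0,0,0,0,0,0,0,0,0,0,0,0,0,0,0,0,0,0,0,0,0,0,0,0,0,0,0,0,0,0,0]
}}

```text
time_s: 23.75
tcp_pos: [0.5579, -0.1264, 0.1396]
eef_rot: [3.141, -0.0, 0.134]
ft_force: [-0.0, 0.4, 1.2]
grip_width: 0.0176
grip_force: 0.0
```

```bash
python3 pl.py | grep -v scene
```

```text
{'tcp_pos': array([ 0.5579, -0.1264,  0.1396]), 'ft_force': array([-0.0403,  0.4351,  1.2087]), 'moment': array([ 0.0159, -0.0158, -0.0298]), 'grip_width': np.float64(0.0176)}
```

Request:
{"op": "arm_command", "data": {
  "series": [0.4,0.054,0,0,0,0,0,0.4,0.054,0,0,0,0,0,0,0,0,0,0,0,0]
}}

```text
time_s: 24.15
tcp_pos: [0.5791, -0.1235, 0.1392]
eef_rot: [3.142, -0.0, 0.135]
ft_force: [0.6, 0.2, -0.5]
grip_width: 0.0002
grip_force: 0.0
```

Request:
{"op": "arm_command", "data": {
  "series": [0.1,0.013,0,0,0,0,0,0.1,0.013,0,0,0,0,0,0,0,0,0,0,0,0]
}}

```text
time_s: 24.45
tcp_pos: [0.5826, -0.123, 0.139]
eef_rot: [-3.141, 0.002, 0.134]
ft_force: [-1.7, -0.4, -0.1]
grip_width: 0.0009
grip_force: 0.6
```

Request:
{"op": "arm_command", "data": {
  "series": [0.1,0.013,0,0,0,0,0,0.08,0.011,0,0,0,0,0,0,0,0,0,0,0,0]
}}

```text
time_s: 24.75
tcp_pos: [0.5875, -0.1224, 0.1395]
eef_rot: [3.142, -0.0, 0.134]
ft_force: [-1.3, 0.1, -1.1]
grip_width: 0.0007
grip_force: 0.6
```

Request:
{"op": "arm_command", "data": {
  "series": [0.06,0.008,0,0,0,0,0,0.06,0.008,0,0,0,0,0,0,0,0,0,0,0,0]
}}

```text
time_s: 25.05
tcp_pos: [0.5906, -0.122, 0.1395]
eef_rot: [3.141, -0.0, 0.134]
ft_force: [-0.9, -0.6, -1.0]
grip_width: 0.0007
grip_force: 0.7
```

Request:
{"op": "arm_command", "data": {
  "series": [0.06,0.008,0,0,0,0,0,0,0,0,0,0,0,0]
}}

```text
time_s: 25.25
tcp_pos: [0.5919, -0.1218, 0.1396]
eef_rot: [3.141, 0.0, 0.134]
ft_force: [-2.5, -0.3, -0.3]
grip_width: 0.0006
grip_force: 0.9
```

```bash
python3 pl.py | grep -v top
```

```text
{'tcp_pos': array([ 0.5919, -0.1218,  0.1396]), 'ft_force': array([-2.521 , -0.3351, -0.2931]), 'moment': array([-0.0875,  0.411 ,  0.0283]), 'grip_width': np.float64(0.0006)}
scene 60 52 [ 67.  72. 115. 120. 126.] -26.0 17.0
scene 70 47 [ 70.  74. 113. 120. 123.] -28.0 17.0
scene 80 33 [ 72. 103. 117. 119. 122.] -27.0 2.0
scene 90 32 [ 78.  80. 112. 117. 126.] -27.0 -4.0
scene 100 39 [ 82. 107. 116. 118. 134.] -26.0 11.0
scene 110 73 [ 85. 107. 117. 127. 135.] -27.0 15.0
scene 120 81 [ 91. 107. 111. 116. 133.] -27.0 17.0
scene 130 29 [ 95.  98. 108. 110. 112.] -25.0 15.0
scene 140 28 [ 97. 103. 111. 113. 115.] -26.0 17.0
scene 150 73 [101. 106. 111. 115. 118.] -27.0 23.0
scene 160 33 [ 82. 105. 107. 108. 110.] -26.0 23.0
scene 170 39 [ 79.  92. 108. 112. 113.] -27.0 22.0
scene 180 55 [ 81.  93.  98. 114. 117.] -26.0 21.0
scene 190 93 [ 85.  96. 114. 117. 119.] -28.0 24.0
scene 200 36 [82. 92. 95. 96. 99.] -17.0 12.0
scene 210 31 [81. 90. 94. 96. 98.] -16.0 12.0
```

Request:
{"op": "arm_command", "data": {
  "series": [0.06,0.008,0,0,0,0,0,0,0,0,0,0,0,0]
}}

```text
time_s: 25.55
tcp_pos: [0.5922, -0.1218, 0.1394]
eef_rot: [-3.141, 0.003, 0.134]
ft_force: [-5.5, -0.8, 2.2]
grip_width: 0.0005
grip_force: 2.7
```

Request:
{"op": "arm_command", "data": {
  "series": [0.06,0.008,0,0,0,0,0,0,0,0,0,0,0,0]
}}

```text
time_s: 25.75
tcp_pos: [0.5924, -0.1218, 0.1394]
eef_rot: [-3.141, 0.006, 0.134]
ft_force: [-7.6, -1.2, 2.4]
grip_width: 0.0
grip_force: 4.4
```

The force rises while the position stalls, so the plate is on the rest. Backing off and checking.

Request:
{"op": "arm_command", "data": {
  "series": [-0.3,-0.04,0,0,0,0,0,-0.7,-0.094,0,0,0,0,0,-0.9,-0.12,0,0,0,0,0,-0.9,-0.12,0.5,0,0,0,0,-0.9,-0.12,0.9,0,0,0,0,-0.9,-0.12,0.9,0,0,0,0,-0.9,-0.12,0.9,0,0,0,0,-0.9,-0.12,0.5,0,0,0,0,-0.6,-0.08,0,0,0,0,0,0,0,0,0,0,0,0,0,0,0,0,0,0,0]
}}

```text
time_s: 26.85
tcp_pos: [0.4206, -0.1448, 0.2324]
eef_rot: [3.141, -0.003, 0.134]
ft_force: [-0.4, -0.2, -0.6]
grip_width: 0.0002
grip_force: 0.0
```

```bash
python3 pl.py | grep -v scene; python3 - <<'E'
from h import *
im,d,i=look("wrist"); P=cloud(i,d); e=np.array([.991,.1341]);n=np.array([-.1341,.991]); o=np.array([.5056,-.1331])
q=np.c_[(P[...,:2].reshape(-1,2)-o)@e,(P[...,:2].reshape(-1,2)-o)@n,P[...,2].ravel()]*1e3
for x in range(-75,75,10):
    b=q[(abs(q[:,0]-x)<4)&(abs(q[:,1])<29)&(q[:,2]<60)]
    L=b[b[:,1]>24,2];Rr=b[b[:,1]<-24,2]; C=b[abs(b[:,1])<15,2]
    print(x,[round(float(np.median(v))) if len(v) else None for v in (L,C,Rr)])
E
```

```text
{'tcp_pos': array([ 0.4206, -0.1448,  0.2324]), 'ft_force': array([-0.445 , -0.1795, -0.6316]), 'moment': array([-0.0002,  0.0377, -0.0013]), 'grip_width': np.float64(0.0002)}
top 60 27 [58. 60. 61. 63. 66.] -23.0 30.0
top 70 21 [62. 64. 65. 67. 70.] -23.0 25.0
top 80 21 [66. 67. 69. 70. 71.] -22.0 23.0
top 90 21 [71. 71. 73. 73. 74.] -21.0 23.0
top 100 24 [74. 75. 77. 78. 79.] -24.0 24.0
top 110 27 [77. 79. 81. 82. 83.] -23.0 24.0
top 120 15 [82. 83. 84. 85. 86.] -23.0 24.0
top 130 27 [84. 86. 87. 88. 90.] -23.0 24.0
top 140 27 [88. 90. 91. 93. 94.] -22.0 24.0
top 150 25 [93. 94. 95. 96. 98.] -21.0 25.0
top 160 28 [ 97.  98.  99. 101. 102.] -24.0 25.0
top 170 27 [101. 102. 103. 104. 107.] -23.0 26.0
top 180 34 [104. 106. 107. 109. 111.] -23.0 25.0
top 190 49 [109. 111. 114. 116. 118.] -23.0 25.0
-75 [11, 13, 11]
-65 [42, 30, 41]
-55 [29, 30, 29]
-45 [29, 30, 29]
-35 [29, 30, 29]
-25 [30, 30, 30]
-15 [29, 30, 29]
-5 [29, 30, 30]
5 [29, 30, 29]
15 [29, 30, 29]
25 [30, 30, 30]
35 [29, 30, 29]
45 [29, 30, 29]
55 [50, 47, 48]
65 [50, 58, 51]
```

The foot top reads a level 30 mm (12 + 18) along its whole length. The plate leans about 20° back on the rest, and the robot is clear. Handing in.

```bash
python3 -c "
from plant import order; print(order.sign_off())"
```

```text
the job is handed in; nothing more can be done
None
```

The stand is seated flat in the pin nest with its hinge end towards the rest, its back plate leans against the rest at about 110°, and the job is handed in; my first grip caught the plate and briefly lifted the stand's hinge end, so I set it back on the bench and regripped by the foot.

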